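Clear a blower's impeller, spin it by hand to check that it runs free, close the cover

ROBOT

A 6-joint arm with a two-finger parallel gripper is mounted at the origin on a cart in front of the work surface, level with it; the furniture and walls round the work are solid. World frame = base frame: x ahead of the robot, y to its left, z up, the work surface at z = 0. Lengths are in m, angles in degrees, forces in N, time in s.
With the tool pointing down it reaches from about 0.3 to 0.95 m from the base axis. Payload 3.1 kg.
Tool frame: the origin (TCP) lies between the finger pads; the fingertips stand 14 mm ahead of it and the grasp point (between the pads) lies 5 mm behind it (env.finger_overhang is the distance from the TCP to the fingertips, in m); z points along the fingers, x is the direction in which the jaws open and shut, and the axes are right-handed (so a half turn about z gives the same grasp; the last joint's range is limited). The gripper opens to 85 mm and grips with 20 to 120 N. Pads are 22 mm wide; open, the fingers measure 114 mm over their backs; the gripper's body (76 mm by 85 mm) begins 54 mm behind the grasp point. The pads swing forward as they close: fully open they stand 13 mm farther back than shut.
Start: joints at [-80.369, 17.653, 93.61, -0, 68.738, -3.994], TCP at [0.147, -0.607, 0.209] pointing down, gripper open.
Joint ranges: [-175.34, 175.34], [-45.06, 112.39], [2.9, 150.54], [-68.45, 248.45], [3.09, 151.38], [-168.51, 168.51]. Speed limits (degrees/s): [159.86, 159.86, 180, 180, 180, 180].

INTERFACE

Orientations are given as a 3x3 rotation matrix whose columns are the frame's x, y, z axes.
In Python, from workcell import env gives the robot as it stands.
- The arm moves only by the tool servo_tool, never from a script. Its argument "targets" is a list of rows, each a list of 3 entries, a list of its own where there are three numbers: the turn, a rotation vector about the tool's x, y, z in degrees, then the shift along the tool's x, y, z in mm, then the closure, from -1 (fully open) to 1 (shut). A call has exactly 8 rows; each row shifts and turns the pose as measured when the row begins, along the tool's axes as they then stand; what a row does not reach is not made up. A row lasts 1/12 s, in which the tool goes at most 41.7 mm and 7.16 degrees, less where a joint would pass 70% of its speed; a pose out of reach is approached as far as the arm can. A call is refused whole if a number of a shift passes 41.7 or a number of a turn 7.16, either way. A call with a gripper value outside its range is refused whole. The fingers move at their own pace and stop on an object; "squeeze" is the grip in N (left out, the last holds). Time passes only in rows, so rows that do not move let the fingers close, or fill a call up. It gives the time, the measured TCP pose, the force and the opening at its end, in the units of the state.
- env.get_state(): the state, without advancing time (a new reading comes with each control period).
- env.capture(name): name is "side" or "top"; returns a dict with "img" (480x640x3 uint8, red, green, blue), "vfov" (degrees; the focal length in pixels is half the picture's height over the tangent of half this angle, whatever the lens; pixels are square), "cx", "cy" (the principal point, pixels), "rvec" (rotation vector, rad) and "tvec" (3), from world to camera coordinates, as OpenCV has them. Camera axes: x right, y down, z forward; pixel columns grow to the right and rows downward; lengths in m; the calibration is good to about 2 mm. A picture is of the moment at which its call begins. There is no depth.
- env.sign_off(): hands the job in, once; it reports no verdict.
The state is a dict: "clock": time; "joint_pos": joint angles; "qd": joint speeds; "joint_torque": joint torques, N m; "position": TCP position; "orientation": TCP orientation; "contact_force": force on the tool from outside, world axes, zero at the start; "torque": the same for the moment, N m; "opening": finger opening in m.
Only numpy, scipy, OpenCV 4.12 (cv2) and the standard library are available. Lean on these libraries where they do the work, as an engineer would, in place of code of your own. Each camera call takes 0.05 s, during which the arm holds its last target.

TASK

Tweezers were left in the open drum of the bench blower: take them out and lay them in the dark grey tray. Then spin the impeller by hand, in either direction, lively enough that it coasts on untouched for a good three seconds, which shows that nothing rubs. Last, swing the cover gently fully shut on the drum; do not strike or lean on the blower's moving parts, and leave everything else where it stands.

Things in the scene. Friction and masses are not known exactly. Their poses are not given: they have to be found in the camera images.
- blower: grey bench blower, fixed, footprint 200 x 200 mm. Origin on the bench under its drum's centre; -x is its front, roughly facing the robot; z up. Its open round drum (inside radius 83 mm, wall 6 mm) has a sloping face: the face normal leans 25 degrees from vertical towards the front, so the rear rim is high, the front rim low. The centre of the rim plane lies 105 mm above the origin
- impeller (a joint): angle (rad) of the impeller about the face normal; turns endlessly, positive is anticlockwise seen from above. At 0 one of its three vanes points straight uphill (to the blower's rear), the other two 60 degrees either side of straight downhill. Light bearing: untouched, it loses about 0.5 rad/s each second. Mass about 0.3 kg, varying
- hub (a point): top centre of the impeller's hub, 6 mm below the rim plane; z is the impeller's axis, x points along one vane. Impeller: metal disc (radius 81 mm, upper face 30 mm below the rim plane), hub (radius 17 mm at its foot, 12 mm at its top, 24 mm high), three straight radial vanes 120 degrees apart, 18 mm high on the disc, 4 mm thick, from 50 to 78 mm from the axis
- cover (a joint): angle (rad) of the round cover plate, hinged at the rear of the rim; 0 is fully shut on the rim, it grows as it opens. It starts at about 1.2 and then overhangs the drum, so the drum is reached from the front with the tool leaning. A stiff hinge holds it at any angle; 1 to 2 N near its free end moves it
- cover_hinge (a point): middle of the cover's hinge line, which runs along the blower's y axis, in the rim plane 98 mm uphill of the drum's centre; its x axis points from the cover's free end to the hinge, its z axis is the cover's outward normal
- cover_tab (a point): point on the outer face of the cover, on its middle line, 165 mm from the hinge and 5 mm outward of the hinge line (the free end is at 205 mm): a good place to press
- tweezers_mid (a point): centre of the steel tweezers, 122 mm long (y axis), 12 mm wide (x axis), 10 mm thick (z axis), tapering to the ends; grasp them across the middle. At the start they lean in the drum between two vanes: one end in its low front corner, the middle on the hub's edge, the other end sticking up out of it, sloping about 45 degrees up to the rear
- tweezers: the same tweezers; origin at the centre of their flat underside
- tray: dark grey open tray, 225 mm (x axis) x 132 mm (y axis) x 40 mm high, loose on the bench; origin at the centre of its underside, inner floor 7 mm above it, walls 4 mm
- parts_box: bystander: flat clear compartment box, 113 x 175 x 35 mm, lid fixed shut; origin at the centre of its underside
- loupe: bystander: black eye loupe standing on its rim, 35 mm wide, 27 mm high; origin at the centre of its underside
- vial: bystander: standing sample vial, 23 mm wide, 45 mm high; origin at the centre of its underside
- pot_b: bystander: small lidded pot, 52 mm wide, 50 mm high; origin at the centre of its underside
- driver: bystander: precision screwdriver lying on the bench, about 95 mm long
- red_pen: bystander: pen lying on the bench, 154 mm long; origin at the middle of its underside

How it is judged (in metres and radians):
On the way, in this order (a step that is already met when the one before it is completed fails the run):
1. the tweezers lie in the tray, let go and still (x of tweezers_mid in the frame of tray between -0.1 and 0.1 m and y of tweezers_mid in the frame of tray between -0.058 and 0.058 m and z of tweezers_mid in the frame of tray between 0 and 0.032 m and contact force between the fingers and tweezers below 0.05 N and linear speed of tweezers below 0.03 m/s), for 0.2 s.
2. the impeller coasts untouched, faster than 0.8 rad/s either way, for 1.5 s ((velocity of joint impeller above 0.8 rad/s or velocity of joint impeller below -0.8 rad/s) and contact force between anything else and impeller below 0.02 N), for 1.5 s.
At the end, for the whole second after the job is handed in: The cover lies shut on the drum (within 0.05 rad) and the tweezers lie in the tray, let go and at rest: their centre inside the tray's walls (within 100 mm along it and 58 mm across it of the tray's centre) and less than 32 mm above the tray's underside (all of step 1 and value of joint cover below 0.05 rad); the robot touches nothing.
It fails at once if the impeller is struck or pressed with more than 40 N (contact force between anything else and impeller above 40 N).
It fails at once if the cover is struck or pressed with more than 40 N (contact force between anything else and cover above 40 N).
It fails at once if the tweezers are dropped into the tray from more than 60 mm above its floor instead of laid (contact force between the fingers and tweezers below 0.01 N and horizontal distance between tweezers_mid and tray below 0.11 m and height (world z) of tweezers_mid above 0.07 m).
It fails at once if the tray is shifted by more than 50 mm (distance of tray from where it was at the start of the episode above 0.05 m).
It fails at once if the compartment box, loupe, vial, pot, screwdriver or pen is shifted by more than 30 mm (distance of any of parts_box, loupe, vial, pot_b, driver, red_pen from where it was at the start of the episode above 0.03 m).
It also fails if it takes over 62 s, if anything falls off the work surface, if the arm or the gripper's body presses on something with over 40 N, if the wrist force passes 120 N, or if a joint passes its speed limit or range.

## Working session

There is one attempt and no reset: what is moved stays moved. The work goes in short steps, Python scripts to look and compute and a tool call to move; the robot and the scene stay as the last step left them, time stands still between calls to the robot, and variables do not carry over. Pictures are saved under pics/ and viewed, and the job is handed in when it is done.

Besides the shell and the picture viewer there is one more tool, called after "Emit:" by a JSON object that holds its "fn" and its "kwargs". servo_tool: Moves the arm, as the interface text tells. Its arguments: {"type":"object","properties":{"targets":{"type":"array","items":{"type":"array"}},"squeeze":{"type":"number"}},"required":["targets"]}

```bash
ls; mkdir -p pics; python3 - <<'E'
from workcell import env
import cv2,numpy as np,pickle
print(env.get_state())
for n in("side","top"):
    c=env.capture(n); cv2.imwrite(f"pics/{n}0.png",c["img"][:,:,::-1]); print(n,{k:v for k,v in c.items() if k!="img"})
    pickle.dump(c,open(f"pics/{n}0.pkl","wb"))
E
```

```text
pics
{'clock': 0.0, 'joint_pos': array([-8.03697211e+01,  1.77040594e+01,  9.36904516e+01,  1.36512877e-03,
        6.87368289e+01, -3.99518690e+00]), 'qd': array([-0.04982627,  0.01279494,  0.00077769, -0.02629554, -0.01997632,
        0.06406938]), 'joint_torque': array([-1.70870935e-04, -4.15253091e+01, -2.76668000e+01, -3.34611004e-04,
        1.01116713e-02,  1.54422924e-05]), 'position': array([ 0.14704985, -0.60655252,  0.20754423]), 'orientation': array([[ 2.35565254e-01, -9.71858467e-01, -3.61589216e-04],
       [-9.71855848e-01, -2.35565461e-01,  2.26372241e-03],
       [-2.28519572e-03, -1.81841749e-04, -9.99997372e-01]]), 'contact_force': array([ 0.14206913, -0.34701813,  0.19420795]), 'torque': array([ 0.01418376,  0.0069565 , -0.02672961]), 'opening': 0.08569585514348048}
side {'vfov': 54.59206784184116, 'cx': 325.75806246661887, 'cy': 234.99801717315628, 'rvec': array([ 0.44234912, -2.43330118,  1.63941481]), 'tvec': array([0.51135786, 0.1973951 , 0.97680073])}
top {'vfov': 48.94279740298818, 'cx': 320.81466350168375, 'cy': 237.00602392611032, 'rvec': array([ 1.43139277, -2.65775684,  0.30471377]), 'tvec': array([0.28679712, 0.47361092, 1.26535123])}
```

View pics/side0.png

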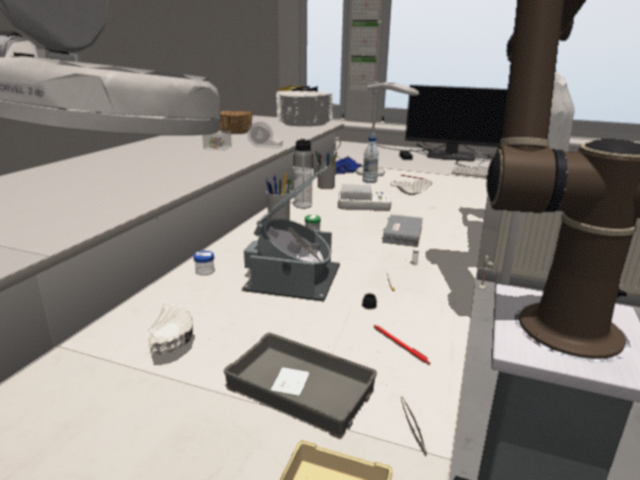

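View pics/top0.png

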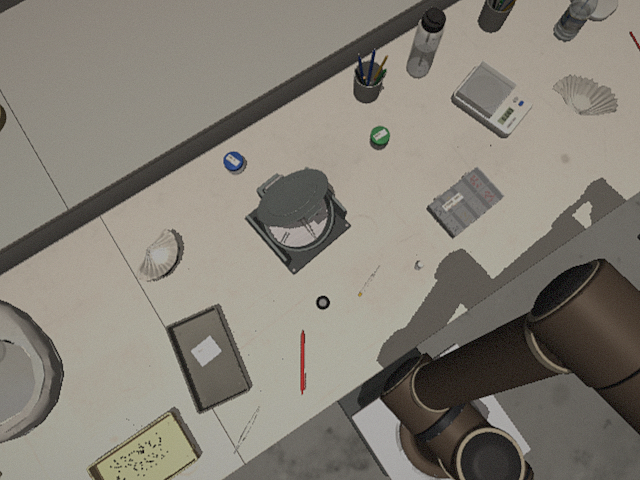

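```bash
cat > h.py <<'E'
import cv2,numpy as np,pickle
def K(c):
    f=240/np.tan(np.radians(c["vfov"])/2); return np.array([[f,0,c["cx"]],[0,f,c["cy"]],[0,0,1.]])
def proj(c,P):
    return cv2.projectPoints(np.asarray(P,float).reshape(-1,3),c["rvec"],c["tvec"],K(c),None)[0].reshape(-1,2)
def ray(c,uv):
    R=cv2.Rodrigues(c["rvec"])[0]; d=R.T@np.linalg.inv(K(c))@np.array([uv[0],uv[1],1.]); return -R.T@c["tvec"],d/np.linalg.norm(d)
def atz(c,uv,z):
    o,d=ray(c,uv); return o+d*(z-o[2])/d[2]
def tri(cs,uvs):
    A=np.zeros((3,3));b=np.zeros(3)
    for c,u in zip(cs,uvs):
        o,d=ray(c,u);M=np.eye(3)-np.outer(d,d);A+=M;b+=M@o
    p=np.linalg.solve(A,b); return p,[np.linalg.norm(proj(c,p)[0]-u) for c,u in zip(cs,uvs)]
def load(n): return pickle.load(open(f"pics/{n}.pkl","rb"))
def crop(c,name,x0,y0,x1,y1,s):
    im=c["img"][y0:y1,x0:x1,::-1]; im=cv2.resize(im,None,fx=s,fy=s,interpolation=cv2.INTER_CUBIC); cv2.imwrite(f"pics/{name}.png",im)
E
python3 - <<'E'
from h import *
s=load("side0");t=load("top0")
for c,n in((s,'s'),(t,'t')):
    R=cv2.Rodrigues(c["rvec"])[0]; print(n,"cam",-R.T@c["tvec"])
    print(proj(c,[[0,0,0],[.3,0,0],[.6,0,0],[.6,.3,0],[.6,-.3,0],[.147,-.607,.209]]).round())
crop(s,"s0c",225,190,355,310,6)
crop(t,"t0c",225,150,365,285,5.5//1)
for uv in [(298,232)]: print(atz(t,uv,.1))
print("tray corners top",[atz(t,u,.04).round(3) for u in((167,330),(217,305),(251,387),(199,412))])
E
```

```text
s cam [0.21134278 0.95720873 0.54191976]
[[569. 329.]
 [425. 302.]
 [304. 279.]
 [246. 346.]
 [342. 236.]
 [510. 162.]]
t cam [0.30451641 0.14350577 1.33953331]
[[440. 434.]
 [369. 329.]
 [304. 231.]
 [205. 295.]
 [398. 172.]
 [643. 229.]]
[0.58514191 0.02392796 0.1       ]
tray corners top [array([0.568, 0.417, 0.04 ]), array([0.553, 0.284, 0.04 ]), array([0.342, 0.316, 0.04 ]), array([0.361, 0.448, 0.04 ])]
```

```bash
python3 - <<'E'
from h import *
crop(load("top0"),"t0d",140,285,350,425,3.8)
crop(load("side0"),"s0d",215,320,435,440,3.6)
E
```

```text
(no output)
```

View pics/s0c.png

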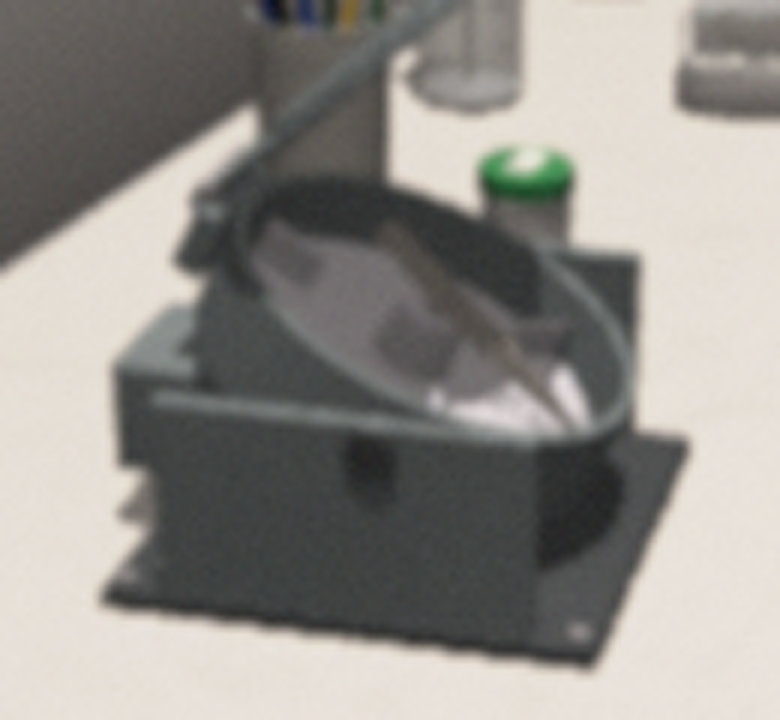

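View pics/t0c.png

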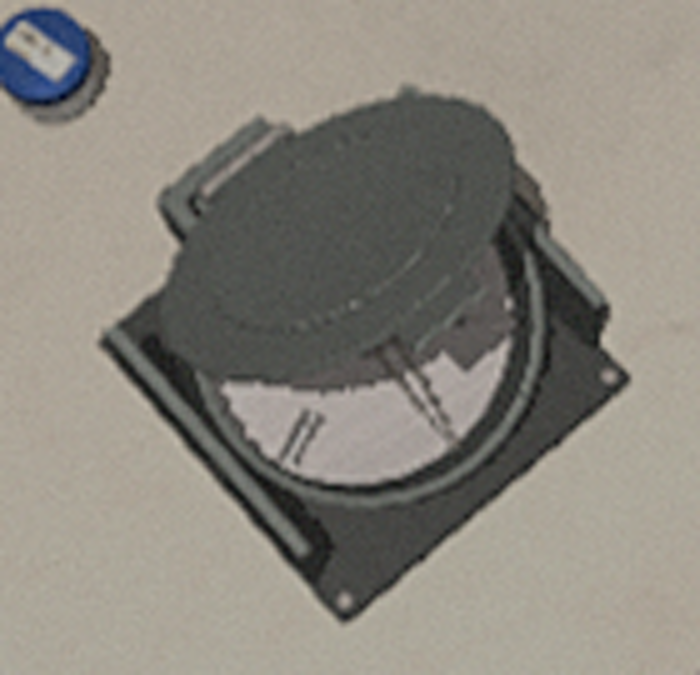

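View pics/t0d.png

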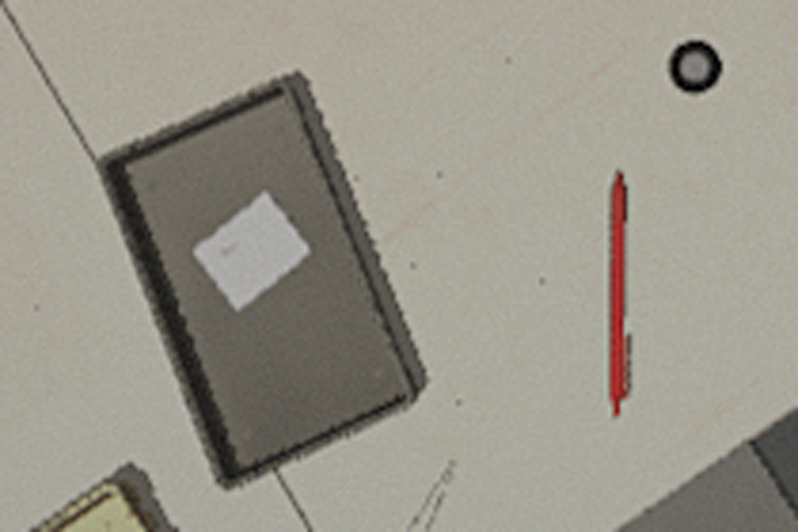

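```bash
python3 - <<'E'
from h import *
s=load("side0");t=load("top0")
for z in(0,.006):
  print("top",[atz(t,(225+u/5,150+v/5),z).round(4) for u,v in((103,340),(345,620),(628,378))])
  print("side",[atz(s,(225+u/6,190+v/6),z).round(4) for u,v in((103,600),(597,668),(688,443))])
# tweezers in top: end high (388,345)/5 , low (450,437); side: high (388,228), low(572,425)
for a,b in(((395,345),(388,228)),((450,440),(575,428))):
  print(tri([t,s],[np.array([225+a[0]/5,150+a[1]/5]),np.array([225+b[0]/6,190+b[1]/6])]))
E
```

```text
top [array([0.7154, 0.1088, 0.    ]), array([0.5203, 0.083 , 0.    ]), array([ 0.5464, -0.1102,  0.    ])]
side [array([0.7151, 0.108 , 0.    ]), array([0.5161, 0.0847, 0.    ]), array([ 0.5454, -0.1149,  0.    ])]
top [array([0.7136, 0.109 , 0.006 ]), array([0.5193, 0.0832, 0.006 ]), array([ 0.5453, -0.1091,  0.006 ])]
side [array([0.7095, 0.1174, 0.006 ]), array([0.5128, 0.0944, 0.006 ]), array([ 0.5417, -0.103 ,  0.006 ])]
(array([0.61608561, 0.00403968, 0.13116481]), [np.float64(8.338130050618258), np.float64(8.304979172491059)])
(array([ 0.55994116, -0.00778579,  0.05201774]), [np.float64(0.1496585876170368), np.float64(0.1536259959620445)])
```

```bash
cat >> h.py <<'E'
O=np.array([.6305,-.0018,0]);yaw=np.radians(7.4)
ex=np.array([np.cos(yaw),np.sin(yaw),0]);ey=np.array([-np.sin(yaw),np.cos(yaw),0]);ez=np.array([0,0,1.])
a=np.radians(25);n=-np.sin(a)*ex+np.cos(a)*ez;u=np.cos(a)*ex+np.sin(a)*ez
C=O+.105*ez;H=C+.098*u
def pol(r,ang,h): # ang from uphill, anticlockwise about n ; h below rim
    return C+r*(np.cos(ang)*u+np.sin(ang)*ey)-h*n
def coverpt(d,th,off=0,lat=0):
    # cover dir from hinge toward free end
    dr=-u*np.cos(th)+n*np.sin(th); nn=n*np.cos(th)+u*np.sin(th)
    return H+d*dr+off*nn+lat*ey
def overlay(c,name,x0,y0,x1,y1,s,phi=None,th=1.2,extra=[]):
    im=cv2.resize(c["img"][y0:y1,x0:x1,::-1],None,fx=s,fy=s,interpolation=cv2.INTER_CUBIC)
    def pl(P,col):
        q=((proj(c,P)+.5-[x0,y0])*s*8).round().astype(int); cv2.polylines(im,[q.reshape(-1,1,2)],False,col,1,cv2.LINE_AA,3)
    A=np.linspace(0,2*np.pi,60)
    pl([pol(.083,x,0) for x in A],(0,0,255));pl([pol(.089,x,0) for x in A],(0,0,255))
    pl([pol(.081,x,.03) for x in A],(255,0,0));pl([pol(.012,x,.006) for x in A],(255,0,0));pl([pol(.017,x,.03) for x in A],(255,0,0))
    pl([O+.1*(i*ex+j*ey) for i,j in((-1,-1),(-1,1),(1,1),(1,-1),(-1,-1))],(0,255,255))
    if th is not None: pl([coverpt(.105+.1*np.cos(x),th,.005,.1*np.sin(x)) for x in A],(0,255,0))
    if phi is not None:
        for k in range(3):
            p=phi+k*2*np.pi/3; pl([pol(.05,p,.03),pol(.05,p,.012),pol(.078,p,.012),pol(.078,p,.03)],(255,0,255))
    for e in extra: pl(e,(0,165,255))
    cv2.imwrite(f"pics/{name}.png",im)
E
python3 - <<'E'
from h import *
s=load("side0");t=load("top0")
T=lambda p:(225+p[0]/5,150+p[1]/5)
S=lambda p:(225+p[0]/6,190+p[1]/6)
o,d1=ray(t,T((395,345)));_,d2=ray(t,T((450,440)));nt=np.cross(d1,d2)
o2,e1=ray(s,S((392,228)));_,e2=ray(s,S((568,425)));ns=np.cross(e1,e2)
d=np.cross(nt,ns);d/=np.linalg.norm(d)
if d[2]<0:d=-d
print("dir",d,"elev",np.degrees(np.arcsin(d[2])))
res=[]
for e in(e1,e2): # intersection of side ray with top plane
    k=np.dot(nt,o-o2)/np.dot(nt,e); res.append(o2+k*e)
print(res,np.linalg.norm(res[0]-res[1]))
for r in res:
    q=r-C; print("blower frame u,y,n",q@u,q@ey,q@n)
overlay(s,"s0o",225,190,355,310,6,phi=0,extra=[res]);overlay(t,"t0o",225,150,365,285,5,phi=0,extra=[res])
E
```

```text
dir [0.71042514 0.0255045  0.70331048] elev 44.693211684160545
[array([ 0.63976565, -0.0053347 ,  0.12818689]), array([ 0.56349253, -0.00807293,  0.05267762])] 0.10736263845332229
blower frame u,y,n 0.017714191327397016 -0.004698636578020149 0.01732364307529048
blower frame u,y,n -0.08306820788620826 0.0024095807881179447 -0.018996012626326858
```

View pics/s0o.png

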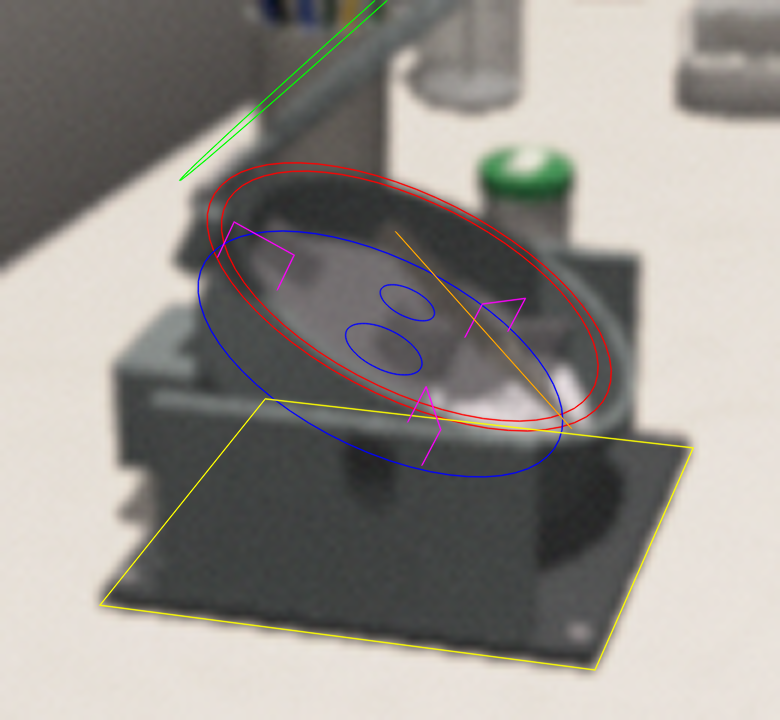

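View pics/t0o.png

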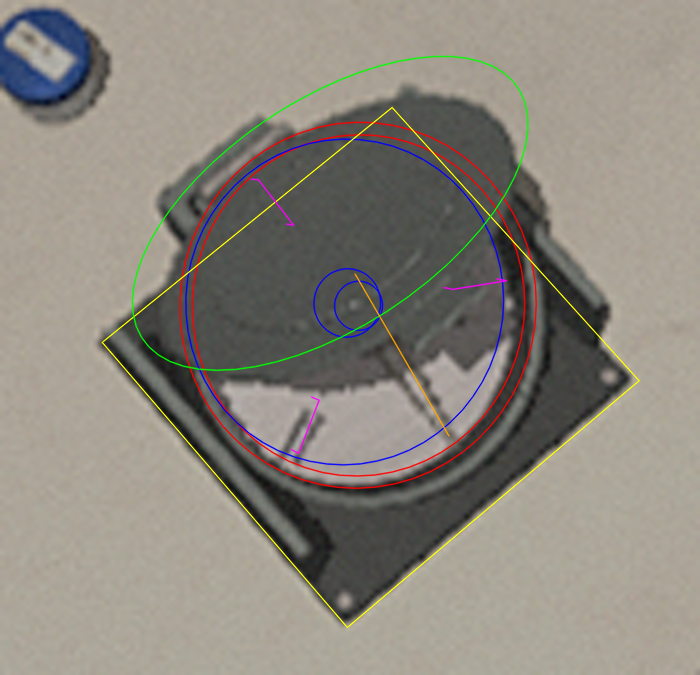

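```bash
python3 - <<'E'
from h import *
s=load("side0");t=load("top0")
crop(s,"s0e",250,185,350,275,8);crop(t,"t0e",255,165,345,255,7)
crop(s,"s0f",255,160,345,245,8)
E
```

```text
(no output)
```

View pics/s0e.png

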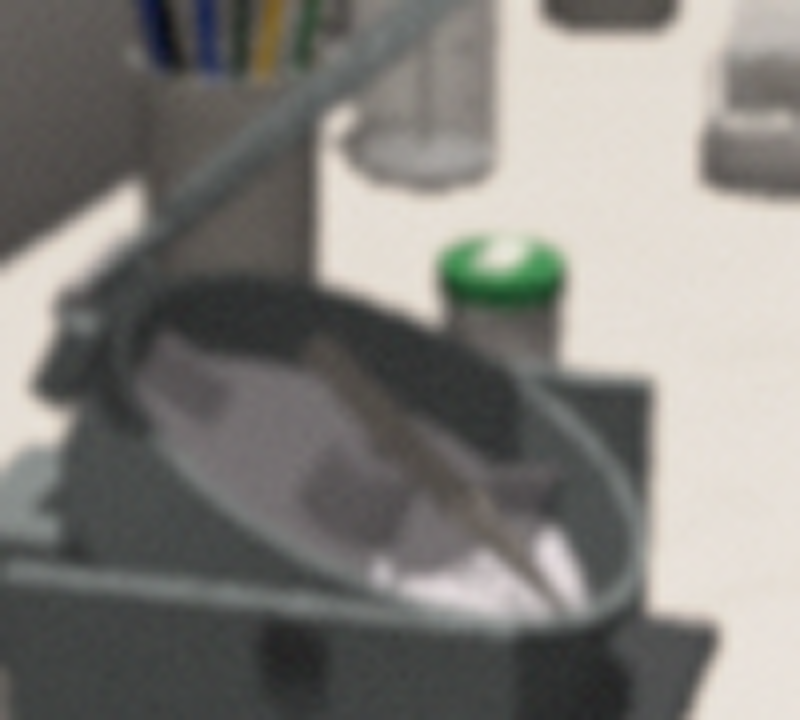

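View pics/t0e.png

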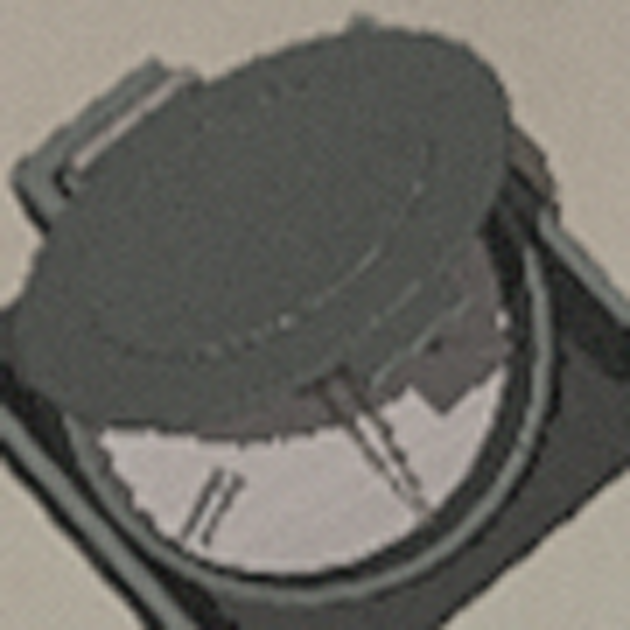

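View pics/s0f.png

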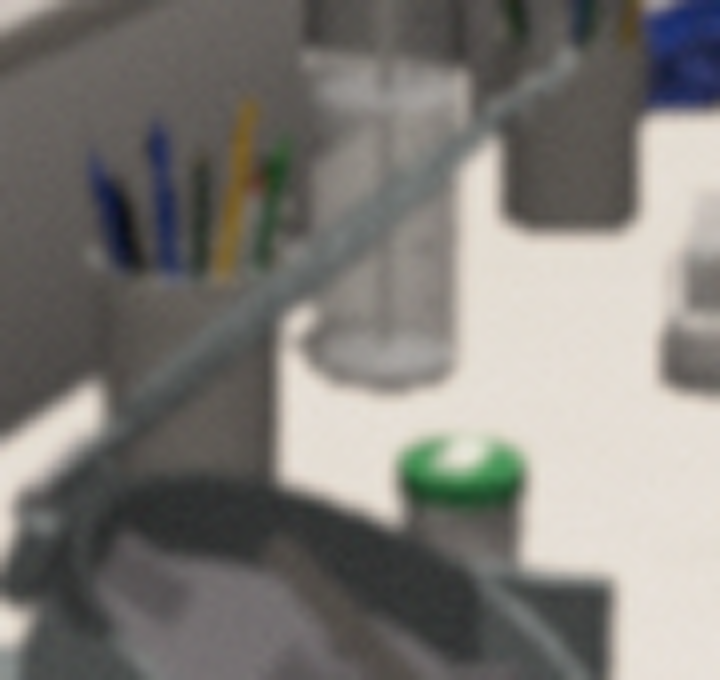

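```bash
python3 - <<'E'
import h
from h import *
from scipy.optimize import least_squares
s=load("side0");t=load("top0")
S=np.array([(643,530),(622,470),(565,402),(600,618),(540,632),(635,582)])/8+[250,185]-.5
T=np.array([(300,602),(400,580),(480,525),(530,455),(552,370),(160,565),(220,592),(110,525)])/7+[255,165]-.5
A=np.linspace(0,2*np.pi,720)
def resid(p,R=.089):
    h_=p[2]
    c0=np.array([p[0],p[1],h_])
    P=c0+R*(np.cos(A)[:,None]*u+np.sin(A)[:,None]*ey)
    r=[]
    for c,q in((s,S),(t,T)):
        e=proj(c,P); ctr=e.mean(0)
        for x in q:
            d=np.linalg.norm(e-x,axis=1);i=d.argmin(); r.append(d[i]*np.sign(np.linalg.norm(x-ctr)-np.linalg.norm(e[i]-ctr)))
    return np.array(r)
f=least_squares(resid,[.62,0,.105]);print(f.x,resid(f.x).round(2))
f2=least_squares(lambda q:resid([q[0],q[1],.105]),[.62,0]);print(f2.x,resid([*f2.x,.105]).round(2))
E
```

```text
[6.19707384e-01 3.41648113e-04 1.04225169e-01] [-0.01  0.68  1.03  0.58  0.84 -0.17 -0.69 -0.64 -0.3   0.16  0.16  0.23
 -0.22  0.76]
[6.19580684e-01 5.37487776e-04] [-0.1   0.52  0.83  0.81  1.1  -0.08 -0.71 -0.65 -0.28  0.2   0.19  0.17
 -0.26  0.7 ]
```

```bash
sed -i 's/^O=np.array.*;yaw/O=np.array([.6197,.0003,0]);yaw/; s/coverpt(.105+.1/coverpt(.098+.089/; s/,.005,.1\*np.sin(x))/,.005,.089*np.sin(x))/' h.py
python3 - <<'E'
from h import *
s=load("side0");t=load("top0")
overlay(s,"s0o2",235,165,355,275,6,phi=.15,extra=[]);overlay(t,"t0o2",235,150,355,265,6,phi=.15,extra=[])
E
```

```text
(no output)
```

View pics/s0o2.png

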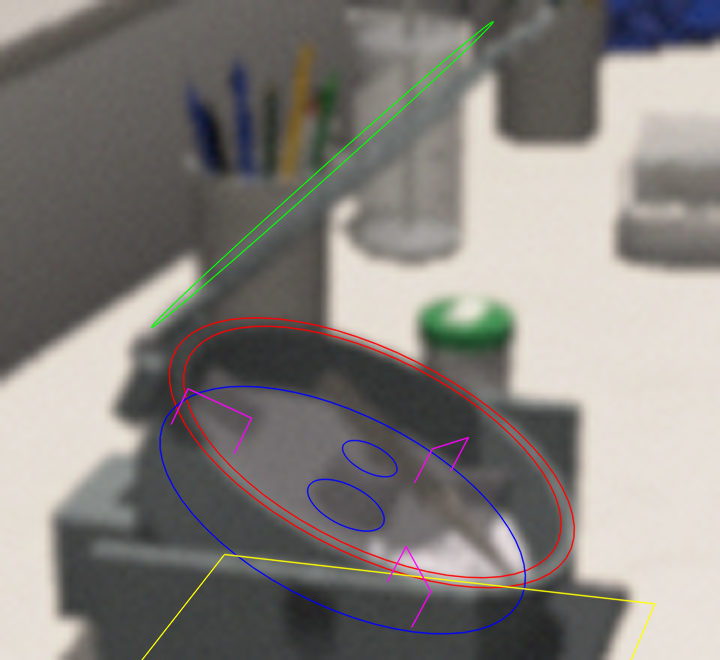

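View pics/t0o2.png

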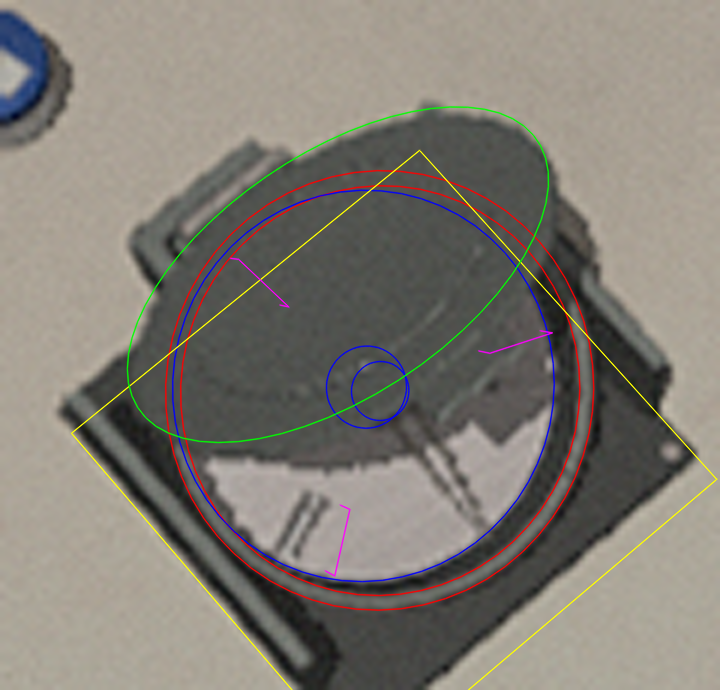

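```bash
python3 - <<'E'
from h import *
s=load("side0")
x0,y0,x1,y1=255,205,335,265
im=s["img"][y0:y1,x0:x1,::-1].astype(float)
im=np.clip((im/255)**.6*255,0,255).astype(np.uint8)
im=cv2.resize(im,None,fx=10,fy=10,interpolation=cv2.INTER_CUBIC)
for k in range(0,80,10):
    cv2.putText(im,str(x0+k),(k*10,10),0,.4,(0,0,255),1);cv2.line(im,(k*10,12),(k*10,600),(0,0,255),1) if k%20==0 else 0
for k in range(0,60,10):
    cv2.putText(im,str(y0+k),(0,k*10+5),0,.4,(0,0,255),1)
cv2.imwrite("pics/s0g.png",im)
E
```

```text
(no output)
```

View pics/s0g.png

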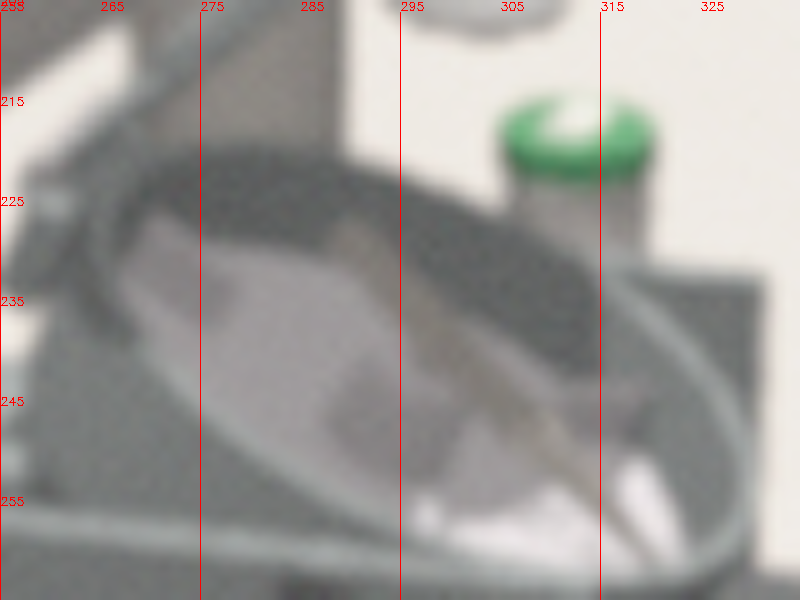

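```bash
python3 - <<'E'
from h import *
from scipy.optimize import least_squares
s=load("side0");t=load("top0")
S=np.array([(200,147),(280,148),(350,160),(430,180),(500,210),(560,245),(620,275),(680,325),(720,375),(745,430),(755,490),(740,540),(700,570),(640,583),(560,585),(470,572),(400,545),(340,515),(290,483),(240,447),(190,410)])/10+[255,205]-.5
T=np.array([(300,602),(400,580),(480,525),(530,455),(552,370),(160,565),(220,592),(110,525)])/7+[255,165]-.5
A=np.linspace(0,2*np.pi,1440)
def resid(p,use=(1,1)):
    yw=p[3];al=np.radians(p[4])
    ex=np.array([np.cos(yw),np.sin(yw),0]);ey=np.array([-np.sin(yw),np.cos(yw),0]);u=np.cos(al)*ex+np.sin(al)*ez
    c0=p[:3]
    P=c0+.089*(np.cos(A)[:,None]*u+np.sin(A)[:,None]*ey)
    r=[]
    for c,q,k in((s,S,use[0]),(t,T,use[1])):
        if not k: continue
        e=proj(c,P); ctr=e.mean(0)
        for x in q:
            d=np.linalg.norm(e-x,axis=1);i=d.argmin(); r.append(d[i]*np.sign(np.linalg.norm(x-ctr)-np.linalg.norm(e[i]-ctr)))
    return np.array(r)
yy=np.radians(7.4)
for free,x0,use in(("xy",[.62,0],(1,1)),("xyz",[.62,0,.105],(1,1)),("xy all",[.62,0,.105,yy,25],(1,1)),("side only",[.62,0],(1,0)),("top only",[.62,0],(0,1))):
    full=lambda q:np.r_[q,np.array([.62,0,.105,yy,25])[len(q):]]
    f=least_squares(lambda q:resid(full(q),use),x0,x_scale=np.array([.01,.01,.01,.1,5])[:len(x0)]);print(free,f.x.round(4),np.abs(f.fun).mean().round(2),f.fun[:21].round(1),f.fun[21:].round(1))
E
```

```text
xy [0.6194 0.0021] 0.58 [-1.5 -1.3 -1.  -0.3 -0.1 -0.1  0.9  1.1  0.9  0.3 -0.   0.3  0.4  0.2
  0.6  1.2  1.   0.7  0.3  0.1  0.2] [-1.1 -0.8 -0.2  0.5  0.6 -0.4 -0.8  0.1]
xyz [0.6196 0.     0.1028] 0.45 [-0.9 -0.7 -0.5  0.1  0.3  0.2  1.2  1.3  1.   0.3 -0.2 -0.1 -0.2 -0.3
  0.2  0.8  0.6  0.4  0.1 -0.2  0. ] [-0.8 -0.8 -0.5 -0.   0.1  0.3 -0.3  0.8]
xy all [6.20000e-01 1.00000e-04 1.02800e-01 1.04400e-01 2.38608e+01] 0.4 [-0.6 -0.5 -0.5  0.   0.1 -0.1  0.7  0.8  0.5 -0.1 -0.4  0.1  0.3  0.1
  0.3  0.7  0.4 -0.  -0.5 -0.8 -0.6] [-0.7 -0.7 -0.5 -0.1 -0.1  0.3 -0.2  0.8]
side only [0.6168 0.005 ] 0.45 [-0.9 -0.8 -0.6  0.   0.2  0.1  1.   1.1  0.7 -0.1 -0.6 -0.6 -0.5 -0.5
 -0.   0.7  0.5  0.3 -0.1 -0.2  0. ] []
top only [6.203e-01 6.000e-04] 0.35 [-0.5 -0.4  0.   0.4  0.4  0.2 -0.1  0.7] []
```

```bash
sed -i 's/^O=np.array.*;yaw/O=np.array([.6195,.0008,0]);yaw/' h.py
cat >> h.py <<'E'
from scipy.spatial.transform import Rotation as Ro, Slerp
def plan(P,Rm,nr,st=None,vmax=.0417,clos=None):
    from workcell import env
    st=st or env.get_state(); p0=st["position"];R0=st["orientation"]
    rv=Ro.from_matrix(R0.T@Rm).as_rotvec()
    print("clock",round(st["clock"],2),"dist mm",round(1000*np.linalg.norm(P-p0),1),"rot",np.degrees(np.linalg.norm(rv)).round(1),"tool delta mm",(1000*R0.T@(P-p0)).round(1),"rotvec",np.degrees(rv).round(1))
    p,R=p0.copy(),R0.copy()
    for k in range(nr):
        rem=nr-k
        r=(np.degrees(Ro.from_matrix(R.T@Rm).as_rotvec())/rem).round(1); s=(1000*R.T@(P-p)/rem).round(0 if rem>2 else 1)
        print([r.tolist(),s.tolist()])
        p=p+R@s/1000; R=R@Ro.from_rotvec(np.radians(r)).as_matrix()
    print("end err mm",(1000*(P-p)).round(1))
def frame(z,x):
    z=z/np.linalg.norm(z);x=x-z*(x@z);x/=np.linalg.norm(x);return np.stack([x,np.cross(z,x),z],1)
mid=C-.026*u-.005*ey-.0067*n
az=np.radians(2.5)
hd=np.array([np.cos(az),np.sin(az),0])
dt=(hd+ez)/2**.5
Rg=frame((hd-ez)/2**.5,np.array([np.sin(az),-np.cos(az),0]))
E
python3 - <<'E'
from h import *
print(mid,Rg.round(3))
plan(mid-.004*dt-.155*Rg[:,2],Rg,22)
E
```

```text
[ 0.5995842  -0.00682861  0.08793966] [[ 0.044 -0.706  0.706]
 [-0.999 -0.031  0.031]
 [ 0.    -0.707 -0.707]]
clock 0.1 dist mm 685.4 rot 46.3 tool delta mm [-498.  -470.8   14.1] rotvec [44.9  4.5 10.5]
[[2.0, 0.2, 0.5], [-23.0, -21.0, 1.0]]
[[2.0, 0.2, 0.5], [-23.0, -21.0, 1.0]]
[[2.0, 0.2, 0.5], [-23.0, -21.0, 2.0]]
[[2.0, 0.2, 0.5], [-23.0, -21.0, 3.0]]
[[2.0, 0.2, 0.5], [-23.0, -20.0, 3.0]]
[[2.1, 0.2, 0.5], [-24.0, -20.0, 4.0]]
[[2.0, 0.2, 0.5], [-24.0, -20.0, 4.0]]
[[2.1, 0.2, 0.5], [-24.0, -19.0, 5.0]]
[[2.0, 0.2, 0.5], [-24.0, -19.0, 6.0]]
[[2.1, 0.2, 0.5], [-24.0, -18.0, 6.0]]
[[2.0, 0.2, 0.5], [-24.0, -18.0, 7.0]]
[[2.1, 0.2, 0.5], [-25.0, -18.0, 7.0]]
[[2.0, 0.2, 0.5], [-25.0, -17.0, 8.0]]
[[2.1, 0.2, 0.4], [-25.0, -17.0, 8.0]]
[[2.0, 0.2, 0.5], [-25.0, -16.0, 9.0]]
[[2.1, 0.2, 0.4], [-25.0, -15.0, 10.0]]
[[2.0, 0.2, 0.5], [-26.0, -15.0, 10.0]]
[[2.1, 0.2, 0.4], [-26.0, -14.0, 10.0]]
[[2.0, 0.2, 0.5], [-26.0, -14.0, 11.0]]
[[2.1, 0.2, 0.4], [-26.0, -13.0, 11.0]]
[[2.0, 0.2, 0.5], [-25.8, -12.8, 11.7]]
[[2.1, 0.2, 0.4], [-25.9, -12.1, 11.9]]
end err mm [ 0.   0.  -0.1]
```

Emit:
{"fn": "servo_tool", "kwargs": {"targets": [[[2,0.2,0.5],[-23,-21,1],0.1],[[2,0.2,0.5],[-23,-21,1],0.1],[[2,0.2,0.5],[-23,-21,2],0.1],[[2,0.2,0.5],[-23,-21,3],0.1],[[2,0.2,0.5],[-23,-20,3],0.1],[[2.1,0.2,0.5],[-24,-20,4],0.1],[[2,0.2,0.5],[-24,-20,4],0.1],[[2.1,0.2,0.5],[-24,-19,5],0.1]], "squeeze": 30}}

```text
clock: 0.77
position: [0.2731, -0.3842, 0.1988]
orientation: [[0.156, -0.945, 0.288], [-0.988, -0.153, 0.033], [0.012, -0.289, -0.957]]
contact_force: [0.6, 0.5, 0.7]
opening: 0.0385
```

Emit:
{"fn": "servo_tool", "kwargs": {"targets": [[[2,0.2,0.5],[-24,-19,6],0.1],[[2.1,0.2,0.5],[-24,-18,6],0.1],[[2,0.2,0.5],[-24,-18,7],0.1],[[2.1,0.2,0.5],[-25,-18,7],0.1],[[2,0.2,0.5],[-25,-17,8],0.1],[[2.1,0.2,0.4],[-25,-17,8],0.1],[[2,0.2,0.5],[-25,-16,9],0.1],[[2.1,0.2,0.4],[-25,-15,10],0.1]]}}

```text
clock: 1.43
position: [0.4019, -0.1578, 0.195]
orientation: [[0.076, -0.827, 0.558], [-0.997, -0.065, 0.039], [0.003, -0.559, -0.829]]
contact_force: [0.8, 0.4, 0.5]
opening: 0.038
```

```bash
python3 - <<'E'
from h import *
plan(mid-.004*dt-.155*Rg[:,2],Rg,8)
from workcell import env
s=env.get_state();print(s["joint_pos"].round(1),s["opening"],s["contact_force"])
E
```

```text
clock 1.43 dist mm 169.1 rot 11.2 tool delta mm [-139.1  -79.8   53.6] rotvec [11.   1.   1.5]
[[1.4, 0.1, 0.2], [-17.0, -10.0, 7.0]]
[[1.4, 0.1, 0.2], [-17.0, -10.0, 7.0]]
[[1.4, 0.1, 0.2], [-18.0, -9.0, 7.0]]
[[1.4, 0.1, 0.2], [-18.0, -9.0, 7.0]]
[[1.4, 0.2, 0.2], [-18.0, -9.0, 8.0]]
[[1.3, 0.1, 0.2], [-17.0, -9.0, 8.0]]
[[1.4, 0.2, 0.2], [-17.7, -8.8, 7.4]]
[[1.3, 0.1, 0.1], [-17.8, -8.5, 7.6]]
end err mm [ 0. -0. -0.]
[-48.  -21.1 140.1  38.3  45.4  13.8] 0.03799597045584995 [0.84151334 0.36146943 0.53696959]
```

Emit:
{"fn": "servo_tool", "kwargs": {"targets": [[[1.4,0.1,0.2],[-17,-10,7],0.1],[[1.4,0.1,0.2],[-17,-10,7],0.1],[[1.4,0.1,0.2],[-18,-9,7],0.1],[[1.4,0.1,0.2],[-18,-9,7],0.1],[[1.4,0.2,0.2],[-18,-9,8],0.1],[[1.3,0.1,0.2],[-17,-9,8],0.1],[[1.4,0.2,0.2],[-17.7,-8.8,7.4],0.1],[[1.3,0.1,0.1],[-17.8,-8.5,7.6],0.1]]}}

```text
clock: 2.1
position: [0.486, -0.0005, 0.1926]
orientation: [[0.043, -0.701, 0.712], [-0.999, -0.028, 0.033], [-0.004, -0.713, -0.701]]
contact_force: [-0.5, -0.4, 0.2]
opening: 0.0386
```

```bash
python3 - <<'E'
from h import *
from workcell import env
s=env.get_state();print(s["joint_pos"].round(1),s["opening"],s["contact_force"])
for nm in("side","top"):
    c=env.capture(nm);pickle.dump(c,open(f"pics/{nm}1.pkl","wb"))
p=mid
overlay(load("side1"),"s1o",235,155,365,265,6,phi=.15,th=None,extra=[[mid-.061*dt,mid+.061*dt]]);overlay(load("top1"),"t1o",235,150,365,265,6,th=None,extra=[[mid-.061*dt,mid+.061*dt]])
plan(mid-.004*dt-.055*Rg[:,2],Rg,8)
E
```

```text
[-13.  -20.3 145.8  48.3  15.   31.8] 0.03861850060378675 [-0.45094829 -0.3798692   0.17456287]
clock 2.2 dist mm 99.6 rot 0.5 tool delta mm [14.5 -2.9 98.5] rotvec [-0.3  0.4  0.1]
[[-0.0, 0.1, 0.0], [2.0, -0.0, 12.0]]
[[-0.0, 0.0, 0.0], [2.0, -0.0, 12.0]]
[[-0.0, 0.1, 0.0], [2.0, -0.0, 12.0]]
[[-0.1, 0.0, 0.0], [2.0, -1.0, 13.0]]
[[-0.0, 0.1, 0.0], [2.0, -0.0, 12.0]]
[[-0.1, 0.0, 0.0], [1.0, -1.0, 13.0]]
[[-0.0, 0.1, 0.0], [1.6, -0.5, 12.3]]
[[-0.1, 0.0, 0.1], [1.6, -0.5, 12.3]]
end err mm [-0. -0.  0.]
```

View pics/s1o.png

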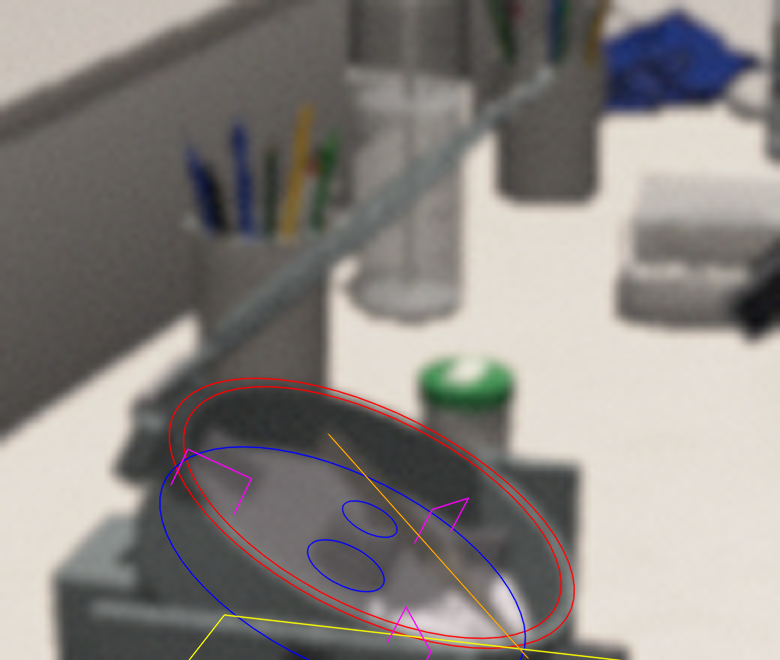

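View pics/t1o.png

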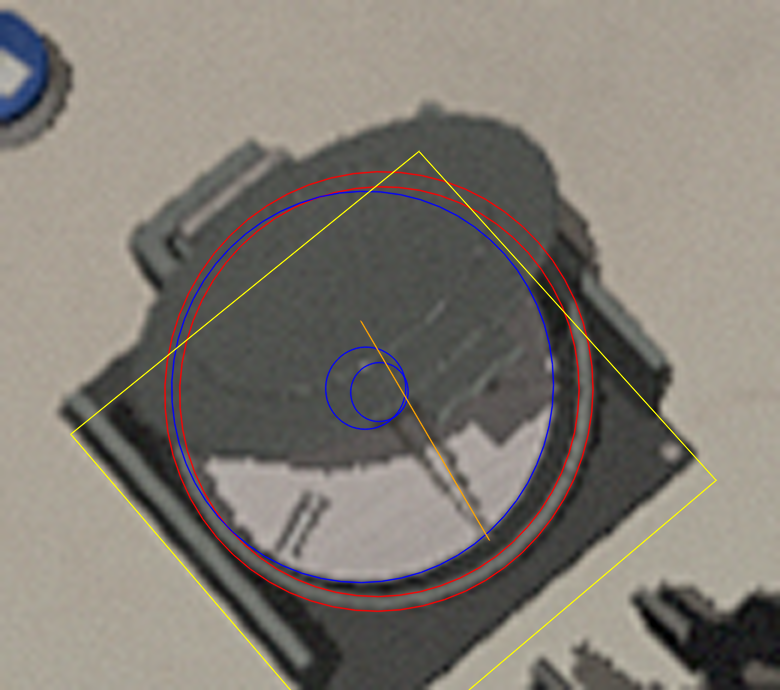

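```bash
python3 - <<'E'
from h import *
from workcell import env
s=env.get_state();p=s["position"];R=s["orientation"]
t=load("top1");sd=load("side1")
# fingertips: opening .0386 ; 
tips=[p+R@np.array([sx*.0193,sy*.011,.014-.004]) for sx in(-1,1) for sy in(-1,1)]
print(proj(t,tips).round(1),proj(sd,tips).round(1))
for c,nm,(x0,y0,x1,y1),k in((t,"t1g",(280,200,380,290),8),(sd,"s1g",(320,190,420,270),8),(t,"t1h",(290,205,325,245),18)):
    im=cv2.resize(np.clip((c["img"][y0:y1,x0:x1,::-1]/255)**.5*255,0,255).astype(np.uint8),None,fx=k,fy=k,interpolation=cv2.INTER_CUBIC)
    for a in proj(c,tips):
        q=((a+.5-[x0,y0])*k).astype(int);cv2.circle(im,tuple(map(int,q)),4,(0,0,255),1)
    q=((proj(c,[mid-.061*dt,mid+.061*dt])+.5-[x0,y0])*k).astype(int)
    if nm=="t1h": cv2.line(im,tuple(map(int,q[0])),tuple(map(int,q[1])),(0,165,255),1)
    cv2.imwrite(f"pics/{nm}.png",im)
E
```

```text
[[318.  253.2]
 [322.1 260.1]
 [332.  243.2]
 [335.9 250.1]] [[343.  214.4]
 [349.4 221.8]
 [347.3 209.1]
 [353.5 216.3]]
```

View pics/t1g.png

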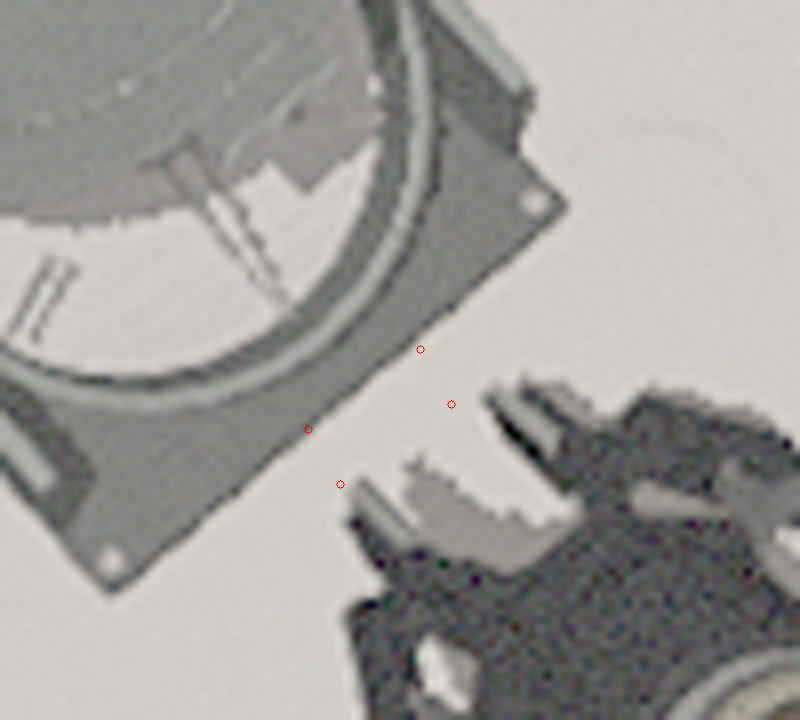

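View pics/s1g.png

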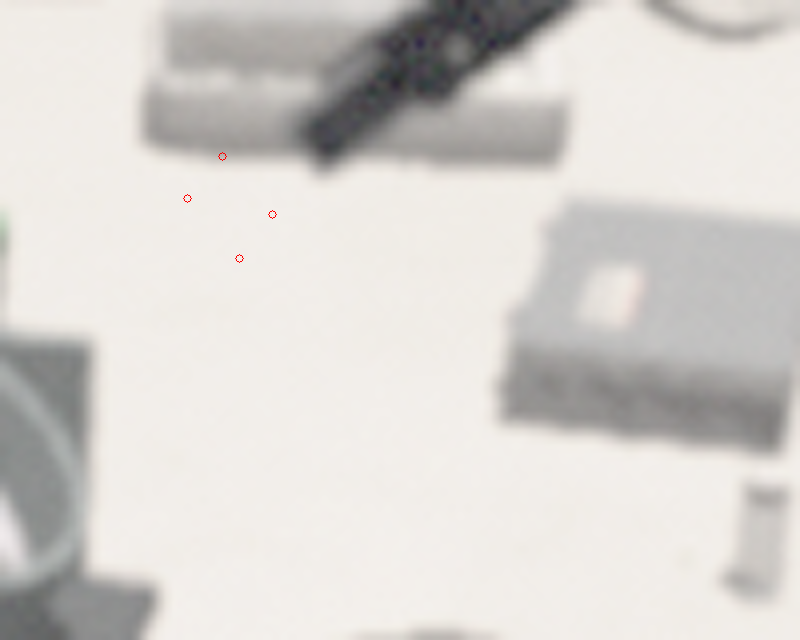

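View pics/t1h.png

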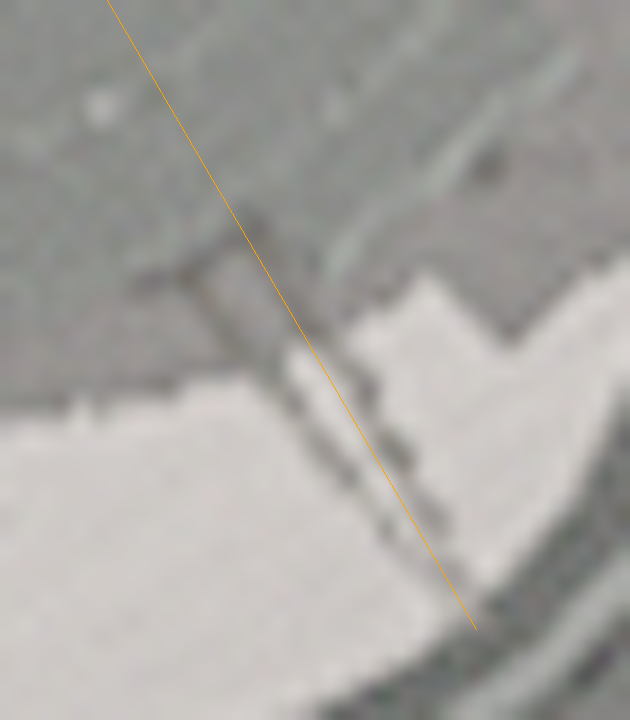

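```bash
python3 - <<'E'
from h import *
from workcell import env
s=env.get_state();p=s["position"];R=s["orientation"];print(s["clock"],p,s["joint_pos"].round(2))
t=load("top1");sd=load("side1")
tt=[np.array(q)/8+[280,200]-.5 for q in((357,492),(510,395))]
ss=np.array((315,150))/8+[320,190]-.5
for q in tt:
    P,e=tri([t,sd],[q,ss]);print(P,e,"tool coords",1000*R.T@(P-p))
E
```

```text
2.2 [0.48526721 0.00199018 0.19136163] [-12.86 -20.19 145.79  48.27  15.19  31.73]
[0.46892523 0.02135245 0.21153724] [np.float64(2.450206759457009), np.float64(2.4252719306412907)] tool coords [-20.24301246  -3.46693709 -25.04423441]
[ 0.47682834 -0.02997798  0.19314659] [np.float64(0.20395833852056094), np.float64(0.19595631629681468)] tool coords [31.499533    5.68244237 -8.47662745]
```

```bash
python3 - <<'E'
from h import *
from workcell import env
print(env.finger_overhang, [x for x in dir(env) if not x.startswith("_")])
t=env.capture("top");sd=env.capture("side")
for c,n in((t,"top2"),(sd,"side2")): pickle.dump(c,open(f"pics/{n}.pkl","wb"))
s=env.get_state();p=s["position"];R=s["orientation"];print(s["clock"],p)
for c,nm,(x0,y0,x1,y1),k in((t,"t2g",(280,180,440,300),5),(sd,"s2g",(300,100,460,230),5)):
    im=cv2.resize(np.clip((c["img"][y0:y1,x0:x1,::-1]/255)**.5*255,0,255).astype(np.uint8),None,fx=k,fy=k,interpolation=cv2.INTER_CUBIC)
    for z in np.arange(.014,-.2,-.02):
        a=proj(c,p+R[:,2]*z)[0]
        q=((a+.5-[x0,y0])*k).astype(int);cv2.circle(im,tuple(map(int,q)),3,(0,0,255),-1)
    cv2.imwrite(f"pics/{nm}.png",im)
E
```

```text
0.014 ['IKError', 'capture', 'finger_overhang', 'get_state', 'sign_off']
2.3 [ 0.4856878  -0.0007402   0.19219915]
```

View pics/t2g.png

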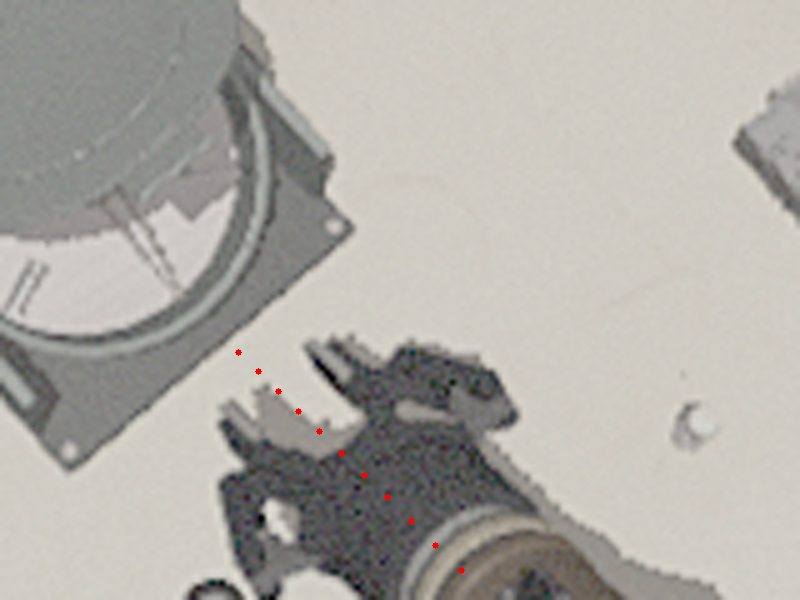

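View pics/s2g.png

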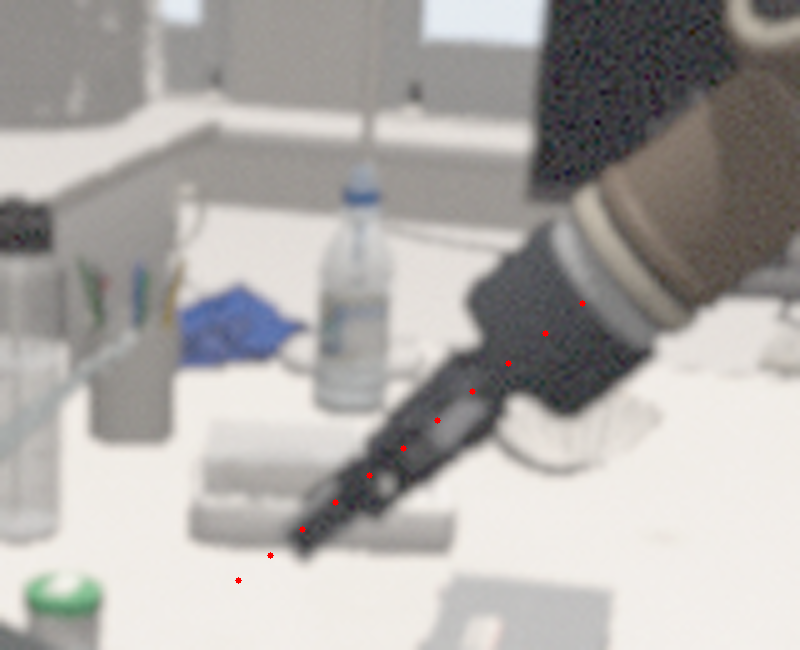

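```bash
sed -i 's/^mid=.*/mid=C-.026*u-.0025*ey-.0067*n/; s/^az=.*/az=np.radians(5)/' h.py
python3 - <<'E'
from h import *
t=load("top2")
x0,y0,x1,y1,k=290,205,325,245,15
im=cv2.resize(np.clip((t["img"][y0:y1,x0:x1,::-1]/255)**.5*255,0,255).astype(np.uint8),None,fx=k,fy=k,interpolation=cv2.INTER_CUBIC)
q=((proj(t,[mid-.061*dt,mid,mid+.061*dt])+.5-[x0,y0])*k).astype(int)
cv2.polylines(im,[q],False,(0,165,255),1);cv2.circle(im,tuple(map(int,q[1])),5,(0,0,255),1)
cv2.imwrite("pics/t2h.png",im)
plan(mid-.004*dt-.095*Rg[:,2],Rg,8)
E
```

```text
clock 2.3 dist mm 60.1 rot 2.4 tool delta mm [11.8 -2.1 58.9] rotvec [-0.3 -1.6 -1.8]
[[-0.0, -0.2, -0.2], [1.0, -0.0, 7.0]]
[[-0.0, -0.2, -0.2], [2.0, -0.0, 7.0]]
[[-0.1, -0.2, -0.2], [2.0, -0.0, 7.0]]
[[-0.0, -0.2, -0.2], [1.0, -0.0, 8.0]]
[[-0.1, -0.2, -0.3], [2.0, -1.0, 7.0]]
[[-0.1, -0.2, -0.2], [2.0, -0.0, 8.0]]
[[-0.0, -0.2, -0.3], [1.3, -0.5, 7.4]]
[[-0.1, -0.2, -0.2], [1.3, -0.6, 7.3]]
end err mm [-0. -0. -0.]
```

View pics/t2h.png

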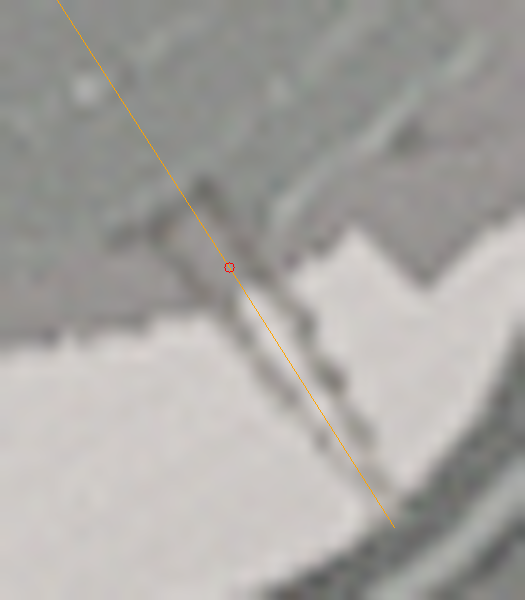

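Emit:
{"fn": "servo_tool", "kwargs": {"targets": [[[0,-0.2,-0.2],[1,0,7],0.1],[[0,-0.2,-0.2],[2,0,7],0.1],[[-0.1,-0.2,-0.2],[2,0,7],0.1],[[0,-0.2,-0.2],[1,0,8],0.1],[[-0.1,-0.2,-0.3],[2,-1,7],0.1],[[-0.1,-0.2,-0.2],[2,0,8],0.1],[[0,-0.2,-0.3],[1.3,-0.5,7.4],0.1],[[-0.1,-0.2,-0.2],[1.3,-0.6,7.3],0.1]]}}

```text
clock: 2.97
position: [0.5321, -0.0247, 0.1551]
orientation: [[0.071, -0.7, 0.71], [-0.997, -0.054, 0.046], [0.006, -0.712, -0.703]]
contact_force: [-0.2, -0.3, -0.1]
opening: 0.0383
```

```bash
cat > look.py <<'E'
import sys
from h import *
from workcell import env
k=sys.argv[1]
for nm in("top","side"):
    c=env.capture(nm);pickle.dump(c,open(f"pics/{nm}{k}.pkl","wb"))
s=env.get_state();p=s["position"];R=s["orientation"];print(s["clock"],p.round(4),s["joint_pos"].round(1),"F",s["contact_force"].round(1),"op",round(s["opening"],4))
print("tool from mid (tool axes mm)",(1000*R.T@(p-mid)).round(1))
W={"top":(240,150,400,270),"side":(255,140,405,260)}
for nm in("top","side"):
    c=load(nm+k);x0,y0,x1,y1=W[nm];kk=5
    im=cv2.resize(np.clip((c["img"][y0:y1,x0:x1,::-1]/255)**.5*255,0,255).astype(np.uint8),None,fx=kk,fy=kk,interpolation=cv2.INTER_CUBIC)
    for z in(.014,-.006,-.026,-.046):
        q=((proj(c,p+R[:,2]*z)[0]+.5-[x0,y0])*kk).astype(int);cv2.circle(im,tuple(map(int,q)),2,(0,0,255),-1)
    cv2.imwrite(f"pics/{nm}{k}g.png",im)
E
python3 look.py 3
```

```text
3.0667 [ 0.5322 -0.0248  0.1549] [-16.4  -6.5 141.7  84.9  14.2  -9.6] F [ 0.1 -1.  -0.2] op 0.0384
tool from mid (tool axes mm) [ 16.    0.6 -95.6]
```

View pics/top3g.png

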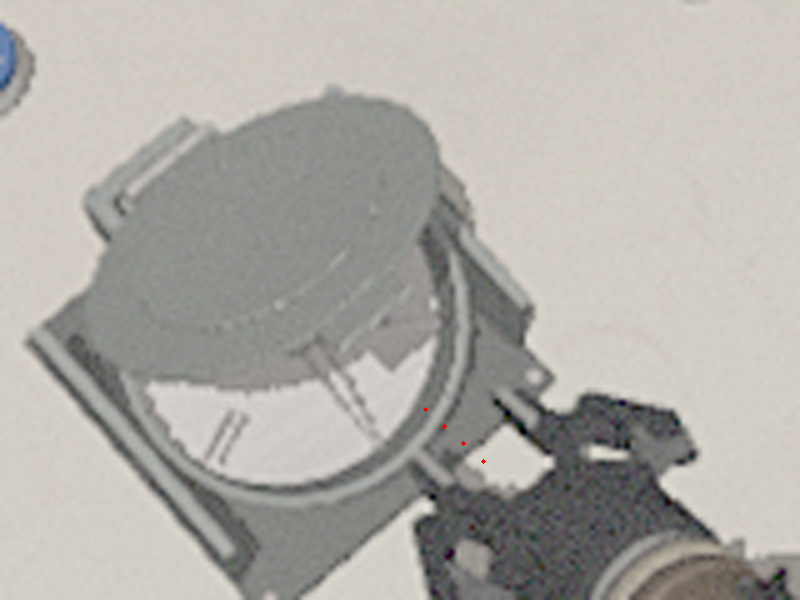

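View pics/side3g.png

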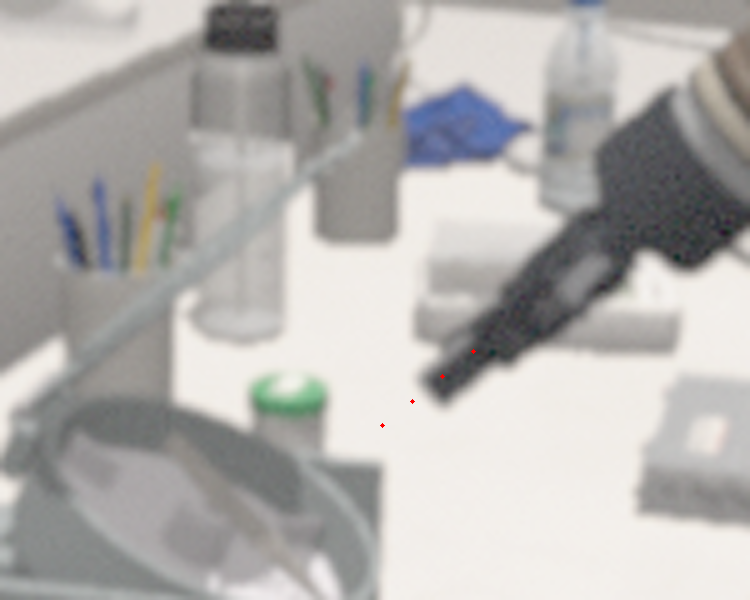

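```bash
cat >> h.py <<'E'
le=np.radians(35)
Rg=frame(hd*np.sin(le)-ez*np.cos(le),np.array([np.sin(az),-np.cos(az),0]))
mg=mid-.004*dt
E
python3 - <<'E'
from h import *
plan(mg-.08*Rg[:,2],Rg,8)
E
```

```text
clock 3.07 dist mm 25.0 rot 10.4 tool delta mm [-14.8 -10.9  16.9] rotvec [-10.3  -0.9  -0.5]
[[-1.3, -0.1, -0.1], [-2.0, -1.0, 2.0]]
[[-1.3, -0.1, -0.1], [-2.0, -1.0, 2.0]]
[[-1.3, -0.1, -0.1], [-2.0, -2.0, 2.0]]
[[-1.3, -0.1, -0.0], [-2.0, -2.0, 2.0]]
[[-1.3, -0.1, -0.1], [-2.0, -1.0, 2.0]]
[[-1.3, -0.1, -0.0], [-2.0, -2.0, 2.0]]
[[-1.3, -0.1, -0.1], [-1.3, -1.6, 2.0]]
[[-1.2, -0.2, -0.0], [-1.4, -1.7, 2.0]]
end err mm [-0. -0. -0.]
```

Emit:
{"fn": "servo_tool", "kwargs": {"targets": [[[-1.3,-0.1,-0.1],[-2,-1,2],0.1],[[-1.3,-0.1,-0.1],[-2,-1,2],0.1],[[-1.3,-0.1,-0.1],[-2,-2,2],0.1],[[-1.3,-0.1,0],[-2,-2,2],0.1],[[-1.3,-0.1,-0.1],[-2,-1,2],0.1],[[-1.3,-0.1,0],[-2,-2,2],0.1],[[-1.3,-0.1,-0.1],[-1.3,-1.6,2],0.1],[[-1.2,-0.2,0],[-1.4,-1.7,2],0.1]]}}

```text
clock: 3.73
position: [0.5461, -0.0194, 0.1506]
orientation: [[0.066, -0.824, 0.563], [-0.998, -0.055, 0.037], [0.0, -0.564, -0.826]]
contact_force: [1.1, 0.1, -0.2]
opening: 0.0385
```

```bash
python3 look.py 4; python3 - <<'E'
from h import *
plan(mg-.045*Rg[:,2],Rg,8)
E
```

```text
3.8333 [ 0.5477 -0.0195  0.1518] [-12.2  -3.3 132.9  28.5  19.1  49.5] F [-0.2 -0.4  0.2] op 0.0384
tool from mid (tool axes mm) [ 11.7   7.1 -82.3]
clock 3.83 dist mm 39.7 rot 1.2 tool delta mm [-11.1  -2.8  38. ] rotvec [ 0.5 -0.7 -0.9]
[[0.1, -0.1, -0.1], [-1.0, -0.0, 5.0]]
[[0.1, -0.1, -0.1], [-1.0, -0.0, 5.0]]
[[0.0, -0.1, -0.1], [-2.0, -0.0, 5.0]]
[[0.1, -0.1, -0.1], [-1.0, -1.0, 5.0]]
[[0.0, -0.1, -0.1], [-1.0, -0.0, 5.0]]
[[0.1, -0.1, -0.1], [-2.0, -1.0, 4.0]]
[[0.0, -0.0, -0.2], [-1.4, -0.3, 4.6]]
[[0.1, -0.1, -0.1], [-1.5, -0.4, 4.5]]
end err mm [-0. -0. -0.]
```

View pics/top4g.png

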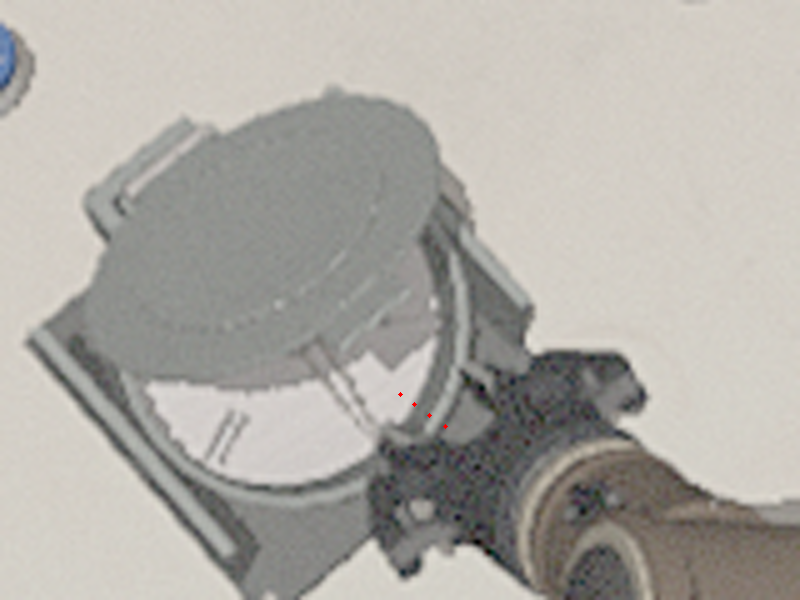

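View pics/side4g.png

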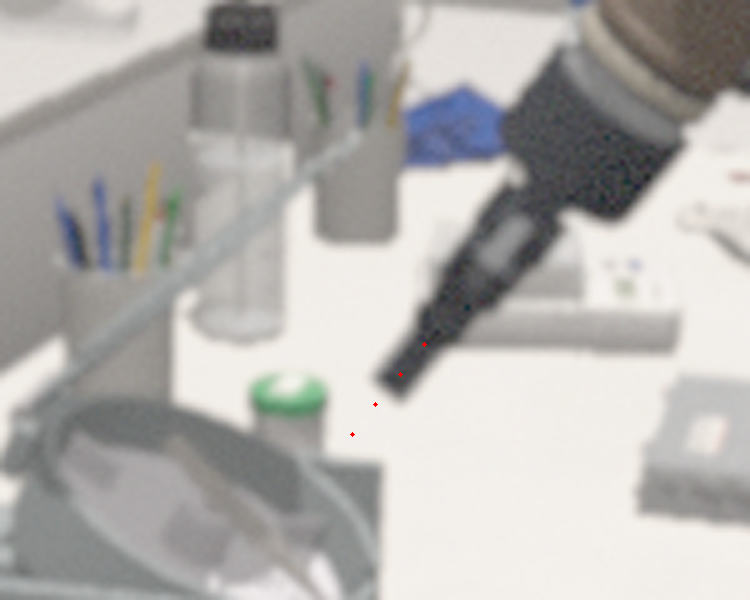

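Emit:
{"fn": "servo_tool", "kwargs": {"targets": [[[0.1,-0.1,-0.1],[-2,0,5],0.1],[[0.1,-0.1,-0.1],[-2,0,5],0.1],[[0,-0.1,-0.1],[-2,0,5],0.1],[[0.1,-0.1,-0.1],[-2,-1,5],0.1],[[0,-0.1,-0.1],[-2,0,5],0.1],[[0.1,-0.1,-0.1],[-2,-1,4],0.1],[[0,0,-0.2],[-1.4,0,4.6],0.1],[[0,0,0],[0,0,0],0.1]]}}

```text
clock: 4.5
position: [0.5659, -0.005, 0.1207]
orientation: [[0.082, -0.818, 0.569], [-0.997, -0.067, 0.047], [-0.001, -0.571, -0.821]]
contact_force: [0.0, -0.6, -0.2]
opening: 0.0382
```

```bash
python3 look.py 5; python3 - <<'E'
from h import *
plan(mg-.025*Rg[:,2],Rg,8)
E
```

```text
4.6 [ 0.5661 -0.0053  0.1214] [-10.    2.5 132.1  36.4  14.1  42.3] F [-0.4 -0.   0. ] op 0.0385
tool from mid (tool axes mm) [ -1.8   8.1 -46.4]
clock 4.6 dist mm 22.5 rot 0.3 tool delta mm [ 1.9 -4.1 22.1] rotvec [ 0.1 -0.2 -0.3]
[[0.0, -0.0, -0.0], [0.0, -1.0, 3.0]]
[[0.0, -0.0, -0.0], [0.0, -0.0, 3.0]]
[[0.0, -0.0, -0.0], [0.0, -1.0, 3.0]]
[[0.0, -0.0, -0.1], [0.0, -0.0, 3.0]]
[[0.0, -0.0, -0.0], [0.0, -1.0, 3.0]]
[[0.0, -0.1, -0.1], [1.0, -0.0, 2.0]]
[[0.1, -0.0, -0.0], [0.5, -0.5, 2.5]]
[[0.0, -0.1, -0.1], [0.4, -0.6, 2.6]]
end err mm [-0. -0.  0.]
```

View pics/top5g.png

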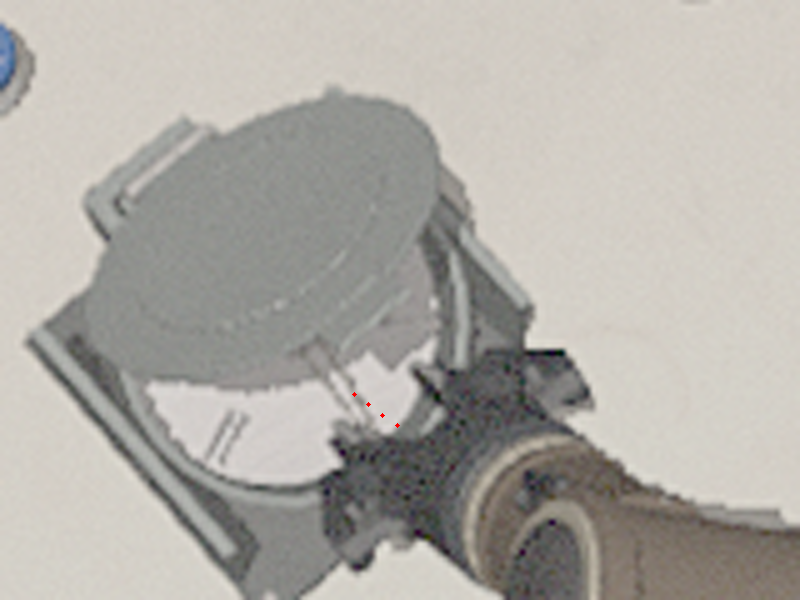

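View pics/side5g.png

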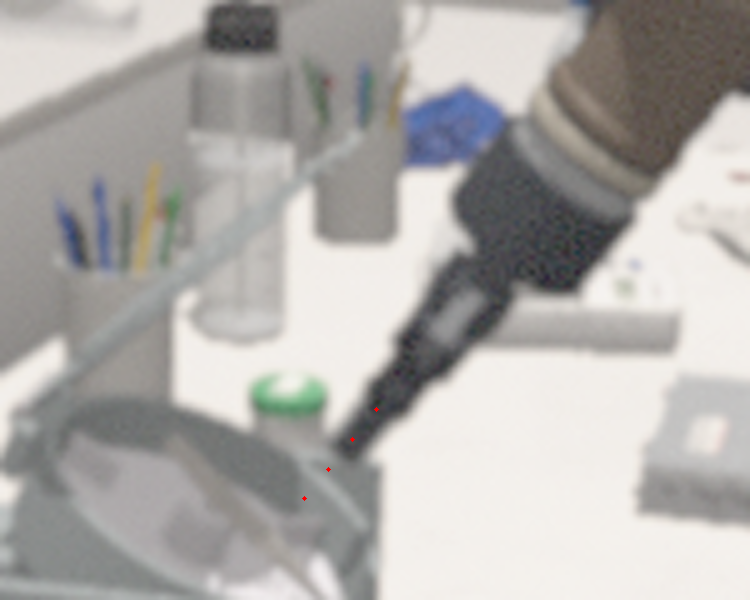

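Emit:
{"fn": "servo_tool", "kwargs": {"targets": [[[0,0,0],[0,-1,3],0.1],[[0,0,0],[0,-1,3],0.1],[[0,0,0],[0,-1,3],0.1],[[0,0,0],[0,-1,3],0.1],[[0,0,0],[0,-1,3],0.1],[[0,0,0],[0.5,0,3],0.1],[[0,0,0],[0.5,0,3],0.1],[[0,0,0],[0.5,0,3],0.1]]}}

```text
clock: 5.27
position: [0.5871, -0.0057, 0.1049]
orientation: [[0.082, -0.816, 0.573], [-0.997, -0.067, 0.046], [0.001, -0.574, -0.819]]
contact_force: [0.0, -0.5, 0.0]
opening: 0.0385
```

```bash
python3 look.py 6
```

```text
5.3667 [ 0.5867 -0.0056  0.1044] [ -9.5   6.9 130.1  42.6  11.9  36.3] F [-0.7  0.6 -0.6] op 0.0384
tool from mid (tool axes mm) [  0.3   0.9 -20.7]
```

View pics/top6g.png

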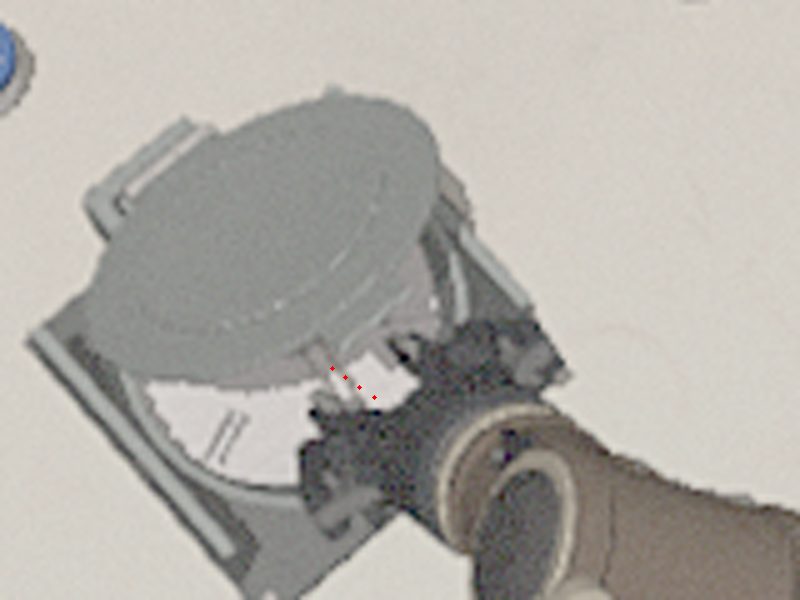

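View pics/side6g.png

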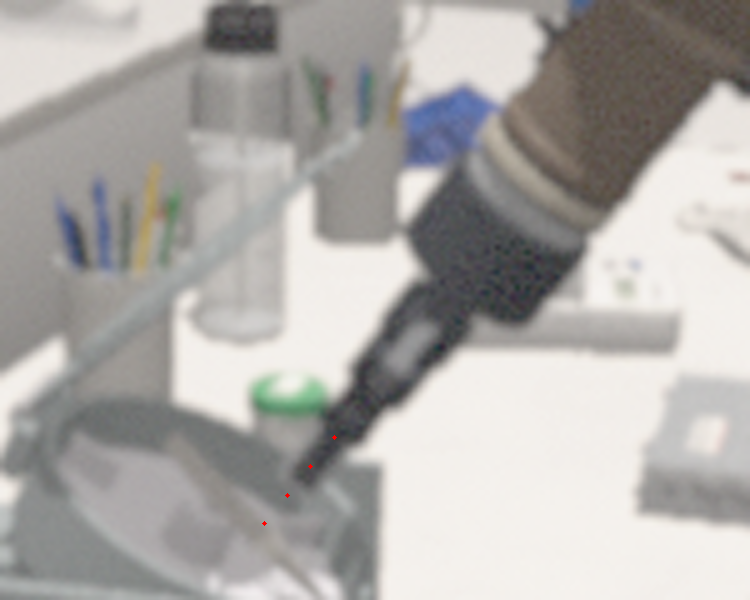

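Emit:
{"fn": "servo_tool", "kwargs": {"targets": [[[0,0,0],[0,0,2],0.1],[[0,0,0],[0,0,2],0.1],[[0,0,0],[0,0,2],0.1],[[0,0,0],[0,0,2],0.1],[[0,0,0],[0,0,2],0.1],[[0,0,0],[0,0,2],0.1],[[0,0,0],[0,0,2],0.1],[[0,0,0],[0,0,2],0.1]]}}

```text
clock: 6.03
position: [0.5966, -0.005, 0.0903]
orientation: [[0.081, -0.816, 0.572], [-0.997, -0.067, 0.046], [0.001, -0.574, -0.819]]
contact_force: [0.6, -0.2, 0.2]
opening: 0.0387
```

```bash
python3 look.py 7
```

```text
6.1333 [ 0.5964 -0.0049  0.09  ] [ -9.1   9.8 129.1  49.   10.4  30.1] F [ 0.7 -0.4  0.1] op 0.0382
tool from mid (tool axes mm) [ 0.3  1.1 -3.3]
```

View pics/side7g.png

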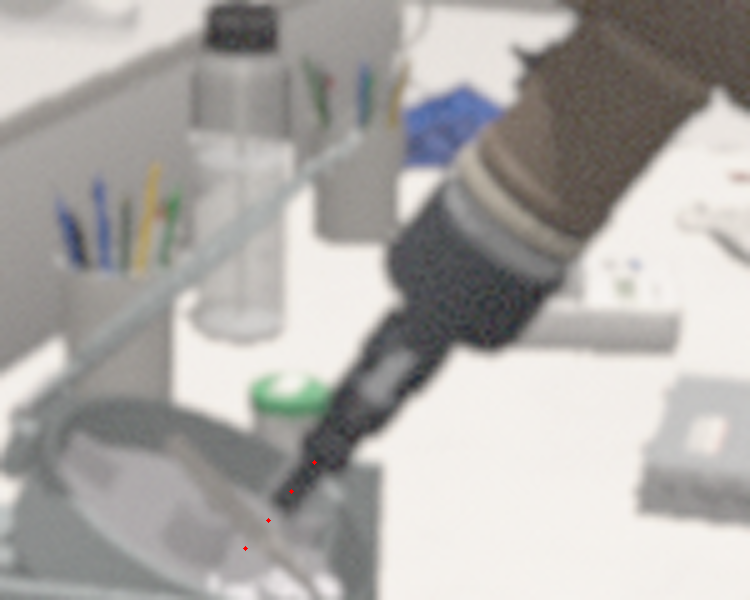

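View pics/top7g.png

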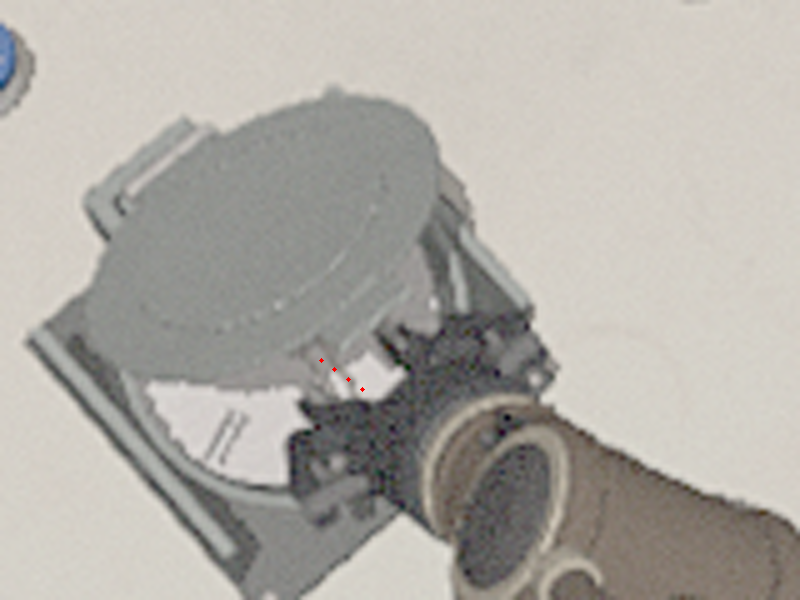

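Emit:
{"fn": "servo_tool", "kwargs": {"targets": [[[0,0,0],[0,0,2],0.1],[[0,0,0],[0,0,2],0.1],[[0,0,0],[0,0,0],1],[[0,0,0],[0,0,0],1],[[0,0,0],[0,0,0],1],[[0,0,0],[0,0,0],1],[[0,0,0],[0,0,0],1],[[0,0,0],[0,0,0],1]], "squeeze": 25}}

```text
clock: 6.8
position: [0.5991, -0.0047, 0.0866]
orientation: [[0.081, -0.816, 0.572], [-0.997, -0.067, 0.046], [0.001, -0.574, -0.819]]
contact_force: [-0.1, -0.4, 0.1]
opening: 0.0005
```

```bash
python3 look.py 8
```

```text
6.9 [ 0.5991 -0.0047  0.0865] [ -9.   10.5 128.9  50.8  10.1  28.3] F [ 0.6 -0.4 -0.3] op -0.0002
tool from mid (tool axes mm) [0.4 1.  1. ]
```

View pics/side8g.png

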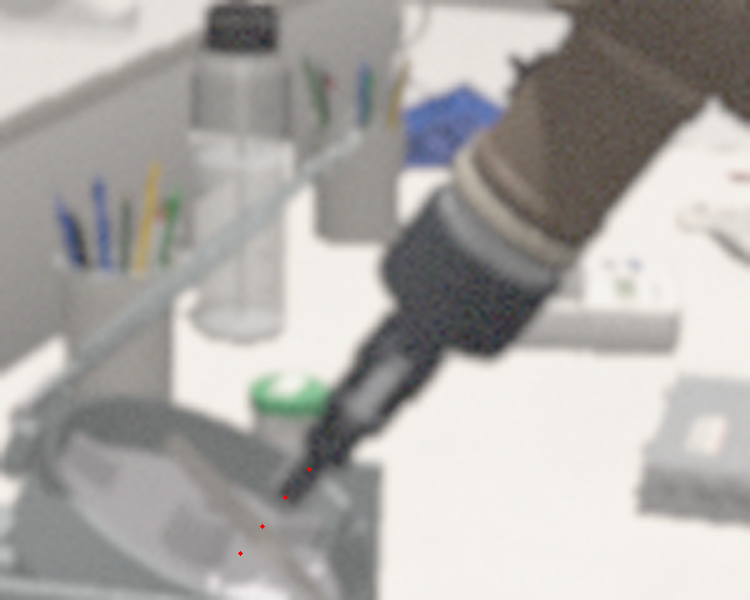

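View pics/top8g.png

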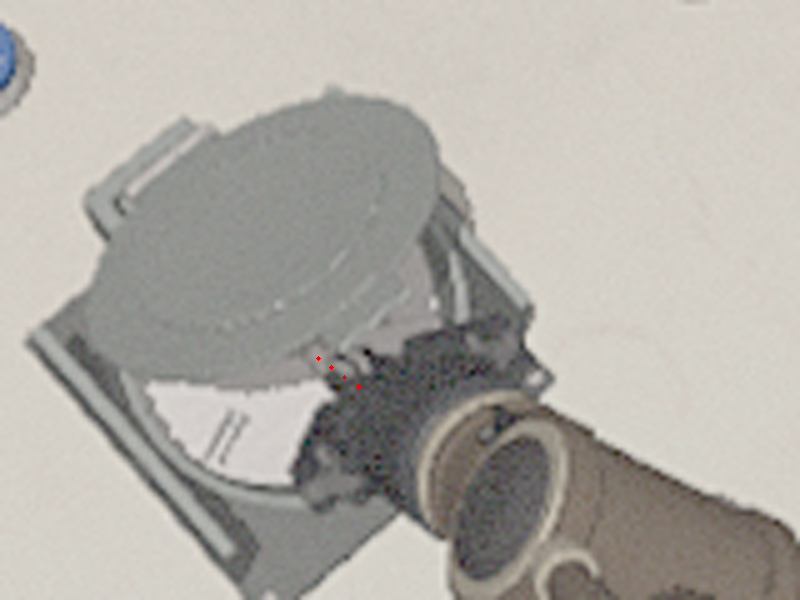

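```bash
python3 - <<'E'
from h import *
from workcell import env
s=env.get_state();p=s["position"];R=s["orientation"]
t=load("top8");sd=load("side8")
for c,nm,(x0,y0,x1,y1),k in((t,"t8z",(290,205,340,245),14),(sd,"s8z",(290,215,340,265),13)):
    im=cv2.resize(np.clip((c["img"][y0:y1,x0:x1,::-1]/255)**.45*255,0,255).astype(np.uint8),None,fx=k,fy=k,interpolation=cv2.INTER_CUBIC)
    for z in(.014,-.006,-.026,-.046):
        q=((proj(c,p+R[:,2]*z)[0]+.5-[x0,y0])*k).astype(int);cv2.circle(im,tuple(map(int,q)),2,(0,0,255),-1)
    cv2.imwrite(f"pics/{nm}.png",im)
E
```

```text
(no output)
```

View pics/t8z.png

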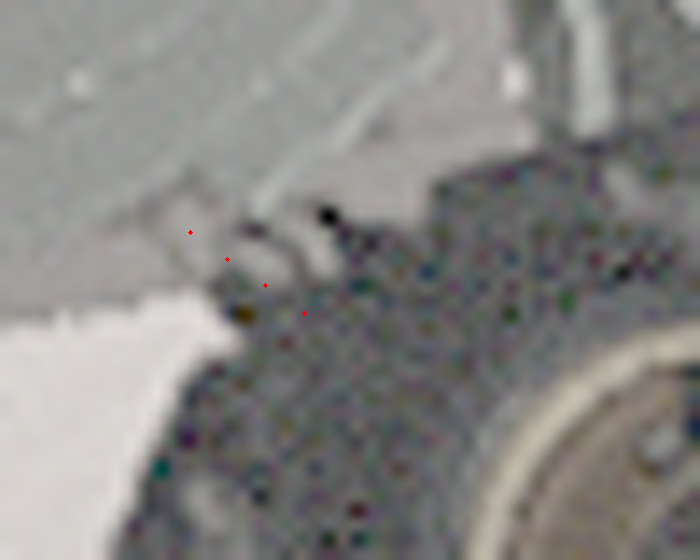

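View pics/s8z.png

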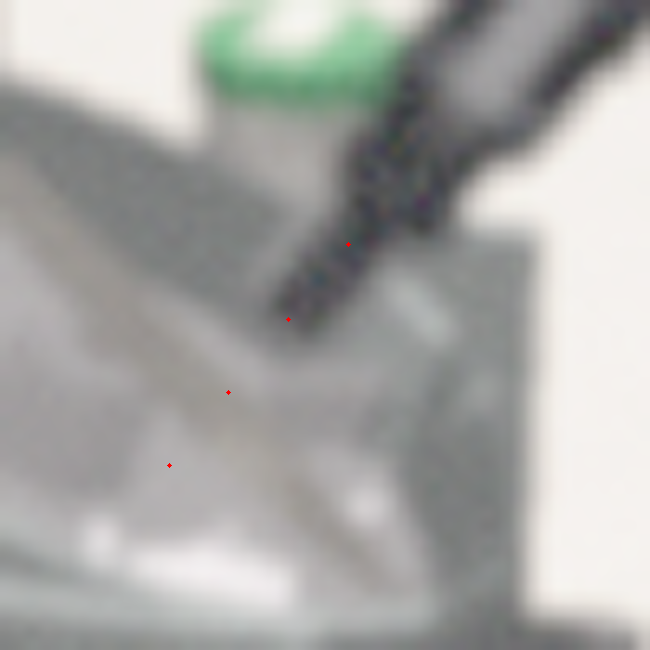

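Emit:
{"fn": "servo_tool", "kwargs": {"targets": [[[0,0,0],[0,0,0],0.1],[[0,0,0],[0,0,0],0.1],[[0,0,0],[0,0,0],0.1],[[0,0,0],[0,0,3],0.1],[[0,0,0],[0,0,4],0.1],[[0,0,0],[0,0,4],0.1],[[0,0,0],[0,0,4],0.1],[[0,0,0],[0,0,3],0.1]]}}

```text
clock: 7.57
position: [0.6105, -0.0041, 0.0718]
orientation: [[0.081, -0.815, 0.573], [-0.997, -0.068, 0.045], [0.002, -0.575, -0.818]]
contact_force: [0.2, -0.3, -0.3]
opening: 0.0383
```

```bash
python3 look.py 9;  python3 - <<'E'
from h import *
plan(mg+.030*Rg[:,2],Rg,8)
E
```

```text
7.6667 [ 0.6103 -0.0041  0.0716] [ -8.7  13.5 127.7  59.8   8.8  19.5] F [-1.  -0.4  0.5] op 0.0381
tool from mid (tool axes mm) [ 0.6  0.4 19.7]
clock 7.67 dist mm 11.6 rot 0.4 tool delta mm [-0.7  3.6 11. ] rotvec [-0.1 -0.3 -0.2]
[[-0.0, -0.0, -0.0], [-0.0, 0.0, 1.0]]
[[-0.0, -0.0, -0.0], [-0.0, 1.0, 1.0]]
[[-0.0, -0.0, -0.0], [-0.0, 0.0, 1.0]]
[[-0.0, -0.1, -0.0], [-0.0, 1.0, 2.0]]
[[-0.0, -0.0, -0.1], [-0.0, 0.0, 1.0]]
[[-0.0, -0.1, -0.0], [-0.0, 1.0, 2.0]]
[[-0.0, -0.0, -0.1], [-0.4, 0.3, 1.5]]
[[-0.1, -0.1, -0.0], [-0.3, 0.3, 1.5]]
end err mm [-0.  0.  0.]
```

View pics/side9g.png

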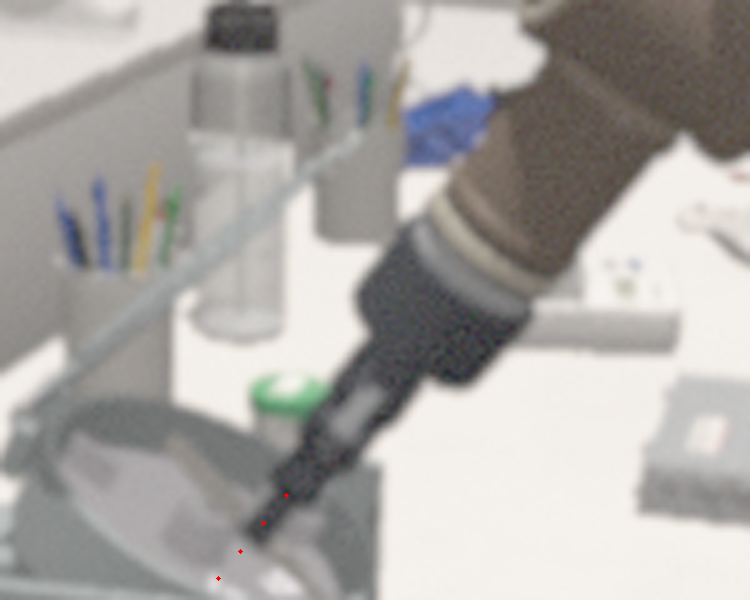

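View pics/top9g.png

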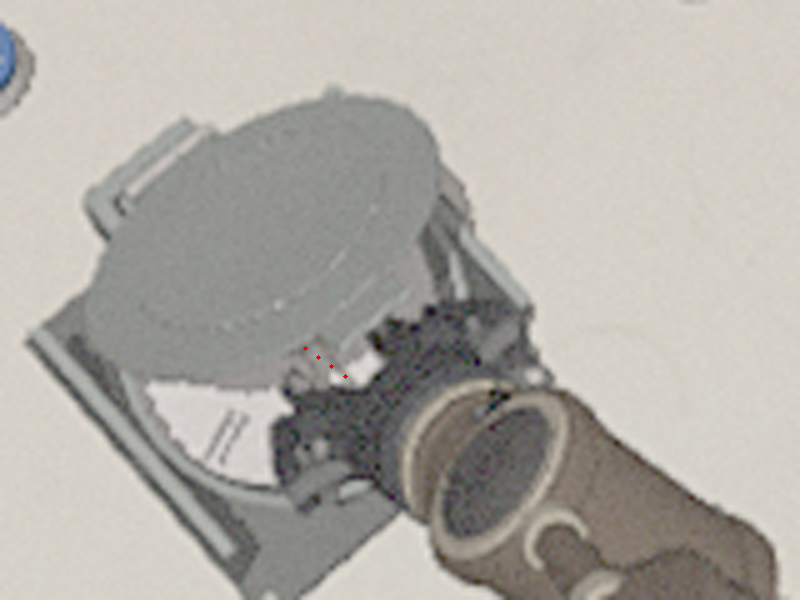

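Emit:
{"fn": "servo_tool", "kwargs": {"targets": [[[0,0,0],[0,0,2],0.1],[[0,0,0],[0,0,2],0.1],[[0,0,0],[0,0,2],0.1],[[0,0,0],[0,0,1],0.1],[[0,0,0],[0,0,0],0.5],[[0,0,0],[0,0,0],1],[[0,0,0],[0,0,0],1],[[0,0,0],[0,0,0],1]]}}

```text
clock: 8.33
position: [0.6143, -0.0036, 0.0652]
orientation: [[0.081, -0.816, 0.573], [-0.997, -0.068, 0.046], [0.001, -0.574, -0.819]]
contact_force: [-0.6, -0.4, 0.5]
opening: 0.0115
```

Emit:
{"fn": "servo_tool", "kwargs": {"targets": [[[0,0,0],[0,0,0],1],[[0,0,0],[0,0,0],1],[[0,0,0],[0,0,0],1],[[0,0,0],[0,0,0],1],[[0,0,0],[0,0,0],1],[[0,0,0],[0,0,0],1],[[0,0,0],[0,0,0],1],[[0,0,0],[0,0,0],1]]}}

```text
clock: 9.0
position: [0.6142, -0.0036, 0.0653]
orientation: [[0.082, -0.816, 0.573], [-0.997, -0.068, 0.045], [0.002, -0.574, -0.819]]
contact_force: [-0.3, 0.7, 0.0]
opening: 0.0119
```

```bash
python3 look.py 10
```

```text
9.1 [ 0.6142 -0.0037  0.0653] [ -8.6  14.7 127.3  63.8   8.3  15.5] F [-0.2 -0.  -0.4] op 0.0118
tool from mid (tool axes mm) [ 0.5  0.8 27.2]
```

View pics/side10g.png

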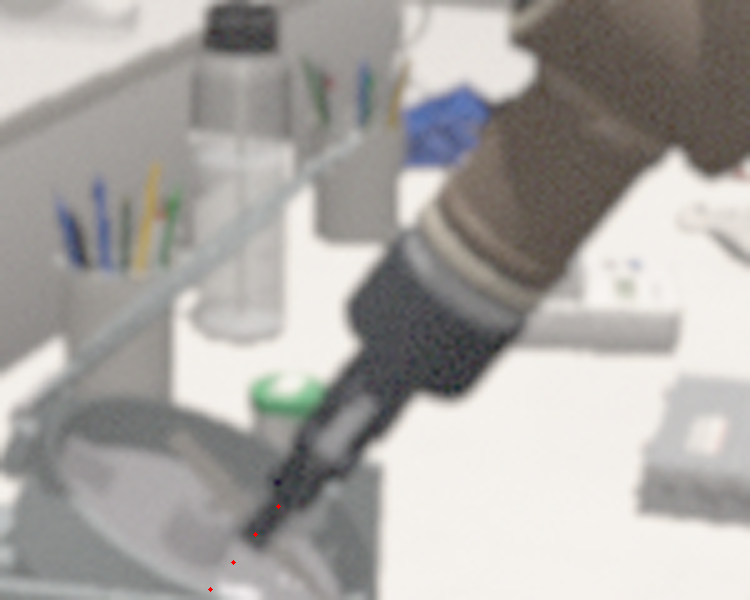

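View pics/top10g.png

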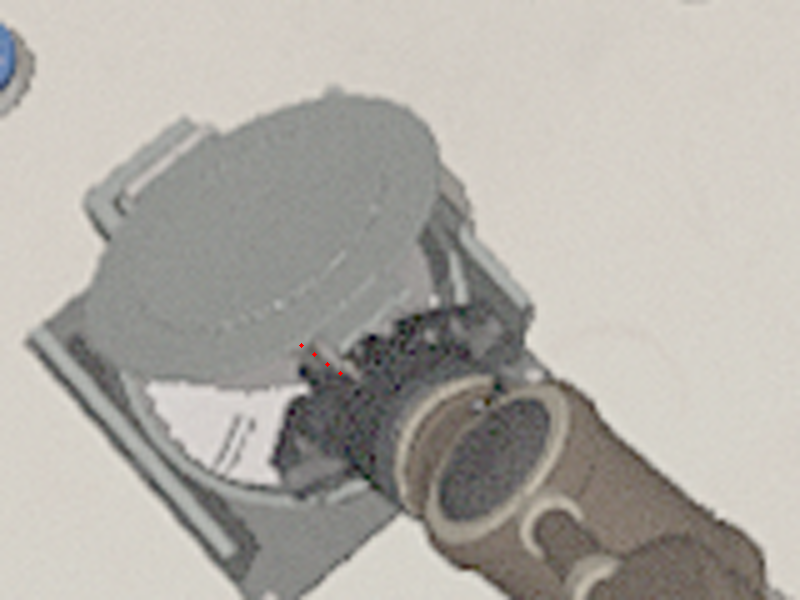

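Emit:
{"fn": "servo_tool", "kwargs": {"targets": [[[0,0,0],[0,-2,-3],1],[[0,0,0],[0,-3,-4],1],[[0,0,0],[0,-4,-6],1],[[0,0,0],[0,-5,-7],1],[[0,0,0],[0,-5,-7],1],[[0,0,0],[0,-5,-7],1],[[0,0,0],[0,-5,-7],1],[[0,0,0],[0,-5,-7],1]], "squeeze": 30}}

```text
clock: 9.77
position: [0.6122, -0.0035, 0.1231]
orientation: [[0.08, -0.82, 0.567], [-0.997, -0.066, 0.046], [0.0, -0.569, -0.822]]
contact_force: [0.2, 0.2, 0.2]
opening: 0.0113
```

```bash
python3 look.py 11
```

```text
9.8667 [ 0.6139 -0.0038  0.125 ] [ -8.5   7.3 126.2  31.4  14.3  48.5] F [-0.1  0.4 -0. ] op 0.0115
tool from mid (tool axes mm) [  0.7 -33.2 -22. ]
```

View pics/side11g.png

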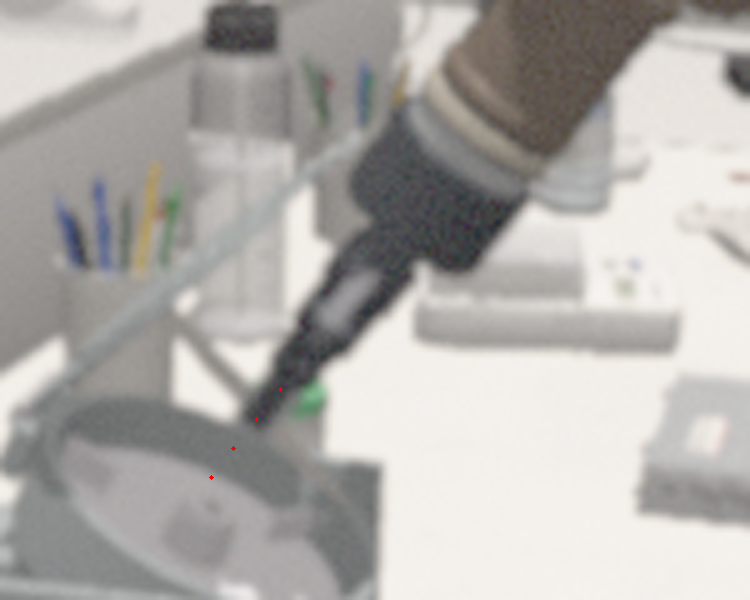

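Emit:
{"fn": "servo_tool", "kwargs": {"targets": [[[0,0,0],[-1,10,-7],1],[[0,0,0],[-1,14,-10],1],[[0,0,0],[-1,14,-10],1],[[0,0,0],[-1,14,-10],1],[[0,0,0],[-1,14,-11],1],[[0,0,0],[-1,14,-12],1],[[0,0,0],[-1,14,-12],1],[[0,0,0],[-1,14,-12],1]]}}

```text
clock: 10.53
position: [0.466, -0.0051, 0.1257]
orientation: [[0.083, -0.822, 0.564], [-0.997, -0.067, 0.049], [-0.002, -0.566, -0.824]]
contact_force: [-0.6, 0.4, 0.6]
opening: 0.0112
```

```bash
cat >> h.py <<'E'
TC=np.array([.456,.366,0]);ta=np.radians(-8.7)
th_=np.array([np.cos(ta),np.sin(ta),0]);tb=np.radians(-10)
Rt=frame(th_*np.sin(tb)-ez*np.cos(tb),np.array([np.sin(ta),-np.cos(ta),0]))
E
python3 look.py 12; python3 - <<'E'
from h import *
plan(TC+[0,0,.17]+.027*Rt[:,2],Rt,16)
E
```

```text
10.6333 [ 0.4637 -0.0045  0.1244] [-13.6 -11.3 143.6  35.8  17.9  40.3] F [-0.3  0.2  0. ] op 0.011
tool from mid (tool axes mm) [ -11.2   91.  -106.3]
clock 10.63 dist mm 371.9 rot 46.2 tool delta mm [-371.   -25.2   -4.3] rotvec [-44.1   3.1  13.4]
[[-2.8, 0.2, 0.8], [-23.0, -2.0, -0.0]]
[[-2.8, 0.2, 0.8], [-23.0, -1.0, -0.0]]
[[-2.8, 0.2, 0.8], [-23.0, -1.0, -1.0]]
[[-2.7, 0.2, 0.8], [-23.0, -1.0, -1.0]]
[[-2.8, 0.2, 0.9], [-23.0, -0.0, -1.0]]
[[-2.7, 0.2, 0.8], [-23.0, 0.0, -1.0]]
[[-2.8, 0.2, 0.9], [-23.0, 1.0, -1.0]]
[[-2.7, 0.2, 0.8], [-23.0, 1.0, -1.0]]
[[-2.8, 0.2, 0.8], [-23.0, 1.0, -1.0]]
[[-2.7, 0.2, 0.9], [-23.0, 2.0, -1.0]]
[[-2.8, 0.2, 0.8], [-23.0, 2.0, -1.0]]
[[-2.7, 0.2, 0.9], [-24.0, 3.0, -1.0]]
[[-2.8, 0.2, 0.8], [-23.0, 3.0, -1.0]]
[[-2.7, 0.1, 0.9], [-23.0, 3.0, -0.0]]
[[-2.8, 0.2, 0.8], [-23.5, 3.9, -0.5]]
[[-2.7, 0.1, 0.9], [-23.5, 4.2, -0.4]]
end err mm [-0.  0. -0.]
```

View pics/top12g.png

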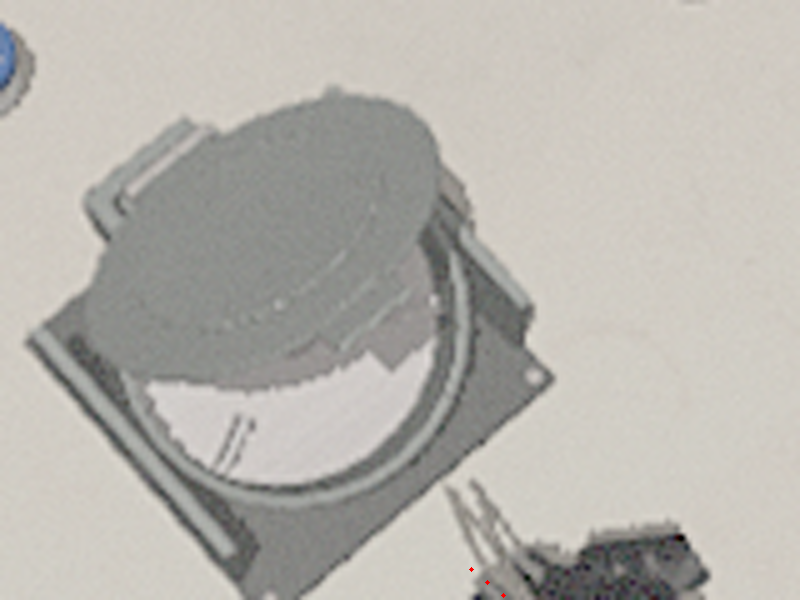

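View pics/side12g.png

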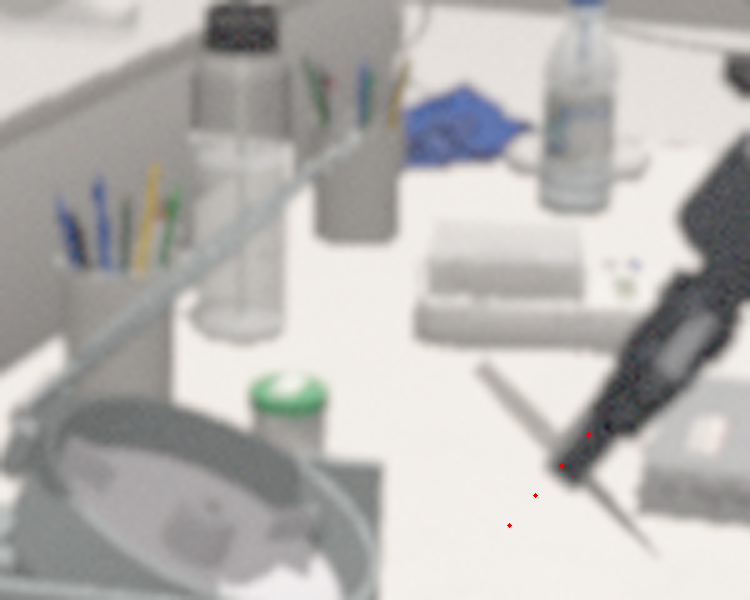

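Emit:
{"fn": "servo_tool", "kwargs": {"targets": [[[-2.8,0.2,0.8],[-15,-2,0],1],[[-2.8,0.2,0.8],[-23,-2,0],1],[[-2.8,0.2,0.8],[-23,-1,-1],1],[[-2.8,0.2,0.8],[-23,-1,-1],1],[[-2.8,0.2,0.9],[-23,0,-1],1],[[-2.8,0.2,0.8],[-23,0,-1],1],[[-2.8,0.2,0.9],[-23,1,-1],1],[[-2.8,0.2,0.8],[-23,1,-1],1]]}}

```text
clock: 11.3
position: [0.4549, 0.1517, 0.1308]
orientation: [[-0.022, -0.968, 0.249], [-0.999, 0.029, 0.026], [-0.032, -0.248, -0.968]]
contact_force: [-0.5, -0.0, -0.1]
opening: 0.0117
```

```bash
python3 - <<'E'
from h import *
from workcell import env
s=env.get_state();print(s["joint_pos"].round(1),s["opening"],s["position"])
plan(TC+[0,0,.16]+.027*Rt[:,2],Rt,8)
E
```

```text
[ 14.8  -1.4 127.   -3.4  40.1 108.6] 0.011651391191434707 [0.45487024 0.1517358  0.13081362]
clock 11.3 dist mm 215.0 rot 25.4 tool delta mm [-214.8    9.     2.1] rotvec [-24.2   2.1   7.4]
[[-3.0, 0.3, 0.9], [-27.0, 1.0, 0.0]]
[[-3.0, 0.3, 0.9], [-27.0, 2.0, 0.0]]
[[-3.0, 0.3, 0.9], [-27.0, 2.0, 0.0]]
[[-3.0, 0.2, 0.9], [-27.0, 2.0, 0.0]]
[[-3.1, 0.3, 1.0], [-27.0, 3.0, 0.0]]
[[-3.0, 0.2, 0.9], [-26.0, 3.0, 0.0]]
[[-3.1, 0.3, 1.0], [-26.5, 3.5, 0.8]]
[[-3.0, 0.2, 0.9], [-26.4, 3.9, 0.8]]
end err mm [0. 0. 0.]
```

Emit:
{"fn": "servo_tool", "kwargs": {"targets": [[[-3,0.3,0.9],[-27,1,0],1],[[-3,0.3,0.9],[-27,2,0],1],[[-3,0.3,0.9],[-27,2,0],1],[[-3,0.2,0.9],[-27,2,0],1],[[-3.1,0.3,1],[-27,3,0],1],[[-3,0.2,0.9],[-26,3,0],1],[[-3.1,0.3,1],[-26.5,3.5,0.8],1],[[-3,0.2,0.9],[-26.4,3.9,0.8],1]]}}

```text
clock: 11.97
position: [0.4493, 0.3845, 0.1299]
orientation: [[-0.147, -0.97, -0.195], [-0.989, 0.143, 0.035], [-0.006, 0.198, -0.98]]
contact_force: [0.6, -0.6, 0.5]
opening: 0.0113
```

```bash
cat > look2.py <<'E'
import sys
from h import *
from workcell import env
k=sys.argv[1]
for nm in("top","side"):
    c=env.capture(nm);pickle.dump(c,open(f"pics/{nm}{k}.pkl","wb"))
s=env.get_state();p=s["position"];R=s["orientation"];print(s["clock"],p.round(4),s["joint_pos"].round(1),"F",s["contact_force"].round(1),"op",round(s["opening"],4));print(R.round(3))
print("G",(p-.027*R[:,2]).round(4))
W={"top":(140,270,300,390),"side":(215,280,375,430)}
for nm in("top","side"):
    c=load(nm+k);x0,y0,x1,y1=W[nm];kk=5 if nm=="top" else 4
    im=cv2.resize(np.clip((c["img"][y0:y1,x0:x1,::-1]/255)**.6*255,0,255).astype(np.uint8),None,fx=kk,fy=kk,interpolation=cv2.INTER_CUBIC)
    for z in(.014,-.006,-.026,-.046):
        q=((proj(c,p+R[:,2]*z)[0]+.5-[x0,y0])*kk).astype(int);cv2.circle(im,tuple(map(int,q)),2,(0,0,255),-1)
    cv2.imwrite(f"pics/{nm}{k}g.png",im)
E
python3 look2.py 13;python3 - <<'E'
from h import *
plan(TC+[0,0,.16]+.027*Rt[:,2],Rt,2)
E
```

```text
12.0667 [0.4506 0.3864 0.1288] [ 32.   24.1  95.6   8.2  68.9 126.8] F [-0.2  0.  -0.4] op 0.0115
[[-0.146 -0.97  -0.193]
 [-0.989  0.141  0.036]
 [-0.008  0.196 -0.981]]
G [0.4558 0.3854 0.1553]
clock 12.07 dist mm 20.2 rot 1.4 tool delta mm [19.3 -2.6 -5.4] rotvec [1.3 0.4 0.4]
[[0.7, 0.2, 0.2], [9.6, -1.3, -2.7]]
[[0.6, 0.2, 0.2], [9.7, -1.4, -2.6]]
end err mm [-0.  0.  0.]
```

View pics/top13g.png

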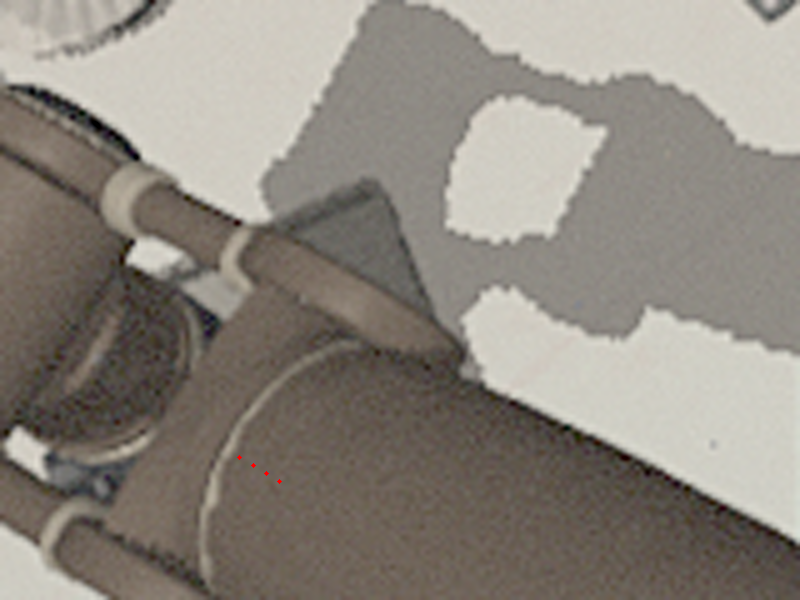

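View pics/side13g.png

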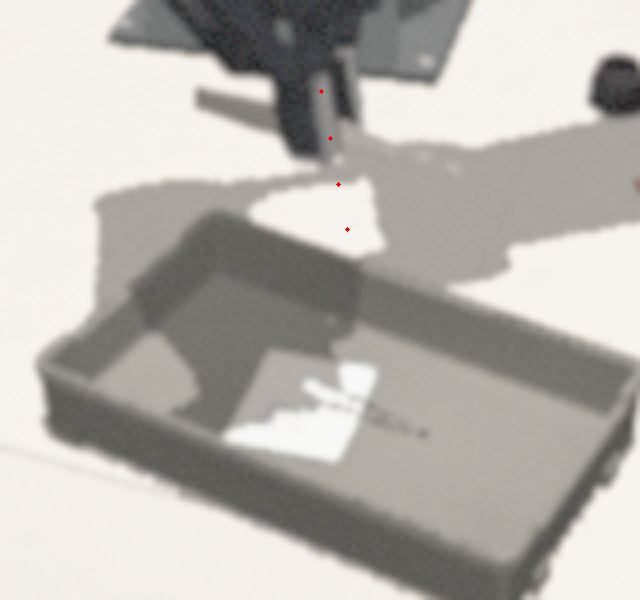

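Emit:
{"fn": "servo_tool", "kwargs": {"targets": [[[0,0,0],[3,-2.4,10],1],[[0,0,0],[3,-2.7,13.7],1],[[0,0,0],[3,-2.7,13.7],1],[[0,0,0],[3,-2.7,13.7],1],[[0,0,0],[3,-2.7,13.7],1],[[0,0,0],[3,-2.7,13.7],1],[[0,0,0],[2,-2,10],1],[[0,0,0],[0,-2,8],1]]}}

```text
clock: 12.73
position: [0.4456, 0.3622, 0.0191]
orientation: [[-0.142, -0.971, -0.193], [-0.99, 0.138, 0.037], [-0.009, 0.197, -0.98]]
contact_force: [0.3, 0.1, -0.5]
opening: 0.0116
```

```bash
python3 look2.py 14
```

```text
12.8333 [0.4448 0.3621 0.0185] [ 30.4  31.  100.5   8.8  57.6 123.2] F [ 0.3  0.5 -0.3] op 0.0115
[[-0.142 -0.97  -0.196]
 [-0.99   0.138  0.036]
 [-0.008  0.199 -0.98 ]]
G [0.4501 0.3611 0.045 ]
```

View pics/side14g.png

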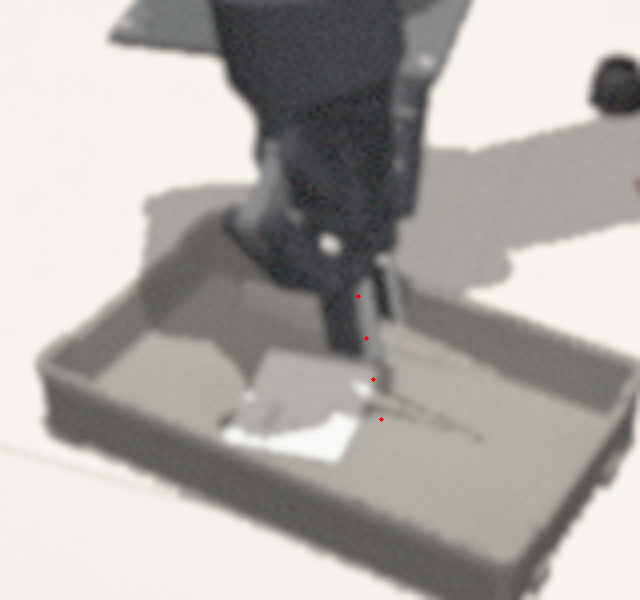

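Emit:
{"fn": "servo_tool", "kwargs": {"targets": [[[0,0,0],[0,-1,5],1],[[0,0,0],[0,-1,5],1],[[0,0,0],[0,-1,4],1],[[0,0,0],[0,-1,3],1],[[0,0,0],[0,-0.5,2],1],[[0,0,0],[0,-0.5,2],1],[[0,0,0],[0,0,0],1],[[0,0,0],[0,0,0],1]]}}

```text
clock: 13.5
position: [0.4491, 0.3647, -0.002]
orientation: [[-0.142, -0.972, -0.189], [-0.99, 0.137, 0.04], [-0.013, 0.193, -0.981]]
contact_force: [0.4, 0.6, -0.8]
opening: 0.0113
```

```bash
python3 look2.py 15
```

```text
13.6 [ 0.449   0.3646 -0.002 ] [ 30.4  32.9 100.3   9.1  55.3 122.7] F [ 0.8 -0.  -0.2] op 0.0119
[[-0.142 -0.972 -0.189]
 [-0.99   0.137  0.04 ]
 [-0.013  0.193 -0.981]]
G [0.4541 0.3635 0.0245]
```

View pics/side15g.png

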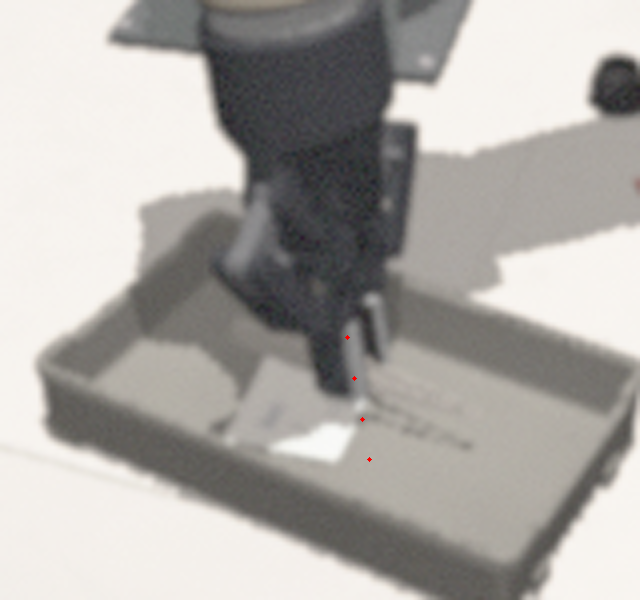

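Emit:
{"fn": "servo_tool", "kwargs": {"targets": [[[0,0,0],[0,-0.4,2],1],[[0,0,0],[0,-0.4,2],1],[[0,0,0],[0,-0.4,2],1],[[0,0,0],[0,0,0],1],[[0,0,0],[0,0,0],1],[[0,0,0],[0,0,0],1],[[0,0,0],[0,0,0],1],[[0,0,0],[0,0,0],1]]}}

```text
clock: 14.27
position: [0.4493, 0.3649, -0.0083]
orientation: [[-0.142, -0.972, -0.188], [-0.99, 0.137, 0.041], [-0.014, 0.192, -0.981]]
contact_force: [-0.4, 0.6, -0.0]
opening: 0.0115
```

```bash
python3 look2.py 16
```

```text
14.3667 [ 0.4494  0.3649 -0.0082] [ 30.4  33.5 100.3   9.2  54.7 122.6] F [-0.2  0.6 -0.3] op 0.0114
[[-0.142 -0.972 -0.188]
 [-0.99   0.136  0.041]
 [-0.014  0.192 -0.981]]
G [0.4544 0.3638 0.0183]
```

View pics/side16g.png

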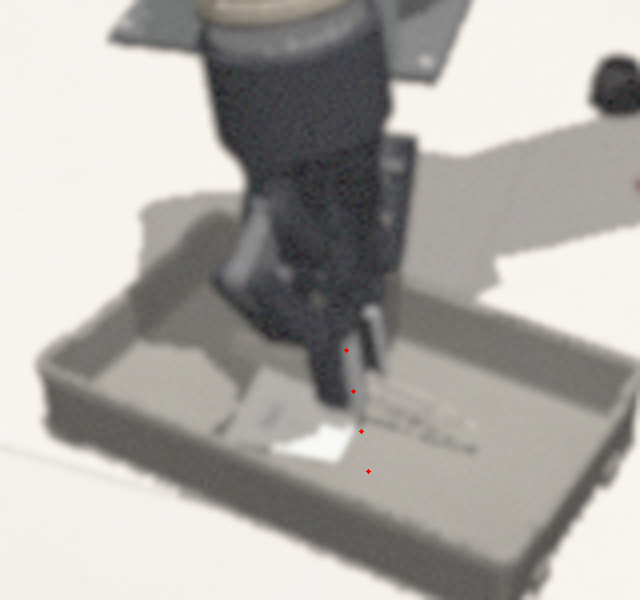

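Emit:
{"fn": "servo_tool", "kwargs": {"targets": [[[0,0,0],[0,-0.4,1.5],1],[[0,0,0],[0,-0.4,1.5],1],[[0,0,0],[0,0,0],0.6],[[0,0,0],[0,0,0],0.4],[[0,0,0],[0,0,0],0.4],[[0,0,0],[0,0,0],0.4],[[0,0,0],[0,0,0],0.4],[[0,0,0],[0,0,0],0.4]]}}

```text
clock: 15.03
position: [0.4498, 0.3651, -0.0114]
orientation: [[-0.142, -0.972, -0.188], [-0.99, 0.136, 0.041], [-0.014, 0.192, -0.981]]
contact_force: [0.7, 0.9, -0.5]
opening: 0.0255
```

Emit:
{"fn": "servo_tool", "kwargs": {"targets": [[[0,0,0],[0,1,-6],0.4],[[0,0,0],[0,2,-10],0.4],[[0,0,0],[0,3,-14],0.4],[[0,0,0],[0,3,-15],0.4],[[0,0,0],[0,3,-15],0.4],[[0,0,0],[0,3,-15],0.4],[[0,0,0],[0,3,-15],0.4],[[0,0,0],[0,3,-15],0.4]]}}

```text
clock: 15.7
position: [0.4473, 0.3625, 0.1044]
orientation: [[-0.142, -0.971, -0.191], [-0.99, 0.137, 0.039], [-0.012, 0.195, -0.981]]
contact_force: [0.6, -0.7, 0.6]
opening: 0.0256
```

```bash
python3 look2.py 17
```

```text
15.8 [0.45   0.3642 0.1069] [ 30.3  23.9  98.7   8.2  65.6 124.4] F [0.7 0.3 0.3] op 0.0251
[[-0.142 -0.973 -0.185]
 [-0.99   0.136  0.043]
 [-0.017  0.189 -0.982]]
G [0.455  0.363  0.1334]
```

View pics/side17g.png

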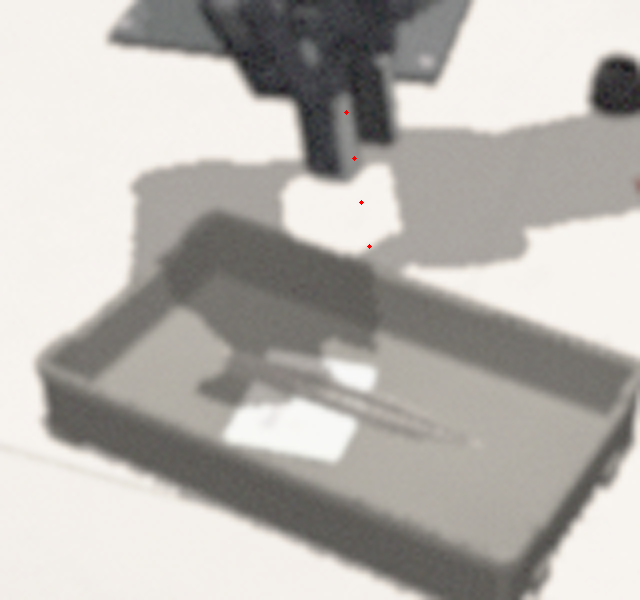

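```bash
python3 - <<'E'
from h import *
import h
c=load("top12")
overlay(c,"t12p",265,200,335,255,11,phi=np.radians(0),th=None)
c=load("side12")
overlay(c,"s12p",255,205,335,265,10,phi=np.radians(0),th=None)
E
```

```text
(no output)
```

View pics/t12p.png

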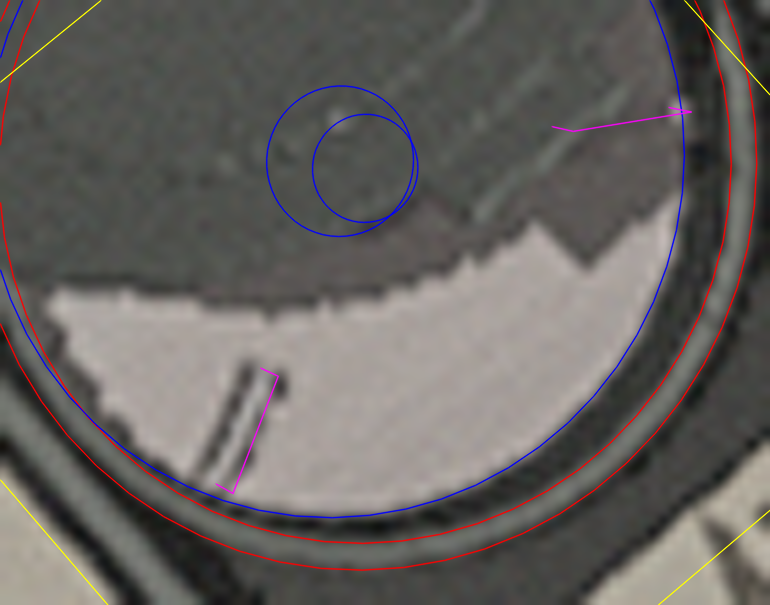

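View pics/s12p.png

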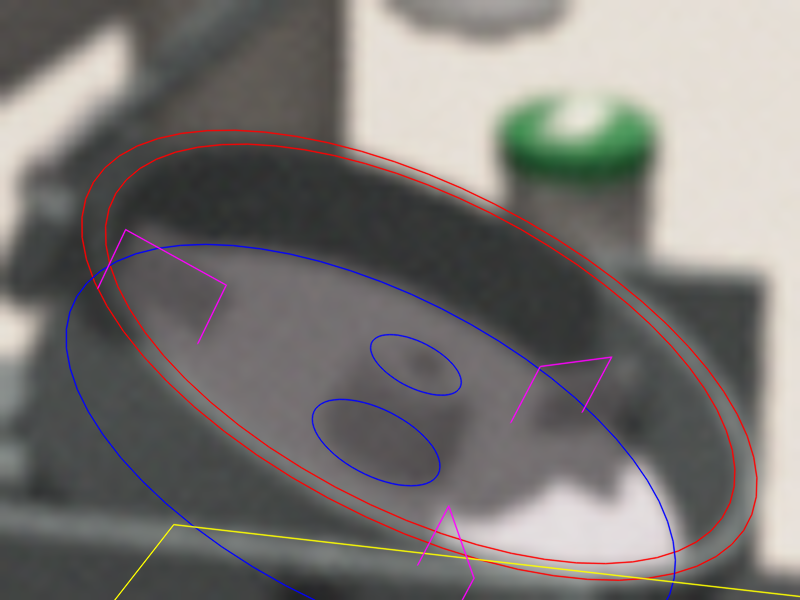

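```bash
cat >> h.py <<'E'
azs=np.radians(6);hs=np.array([np.cos(azs),np.sin(azs),0])
Rs=frame(hs*np.sin(le)-ez*np.cos(le),np.array([np.sin(azs),-np.cos(azs),0]))
TIP=-.022
def tcp_for(tip,R=None):
    R=Rs if R is None else R
    return tip-TIP*R[:,2]
E
python3 - <<'E'
from h import *
ins=tcp_for(pol(.063,np.radians(258),.020));print("ins",ins,"tip",pol(.063,np.radians(258),.020))
pre=ins-.13*Rs[:,2];print(pre)
plan(np.array([.46,.15,.18]),Rt,8)
plan(np.array([.46,-.06,.20]),Rs,20)
E
```

```text
ins [ 0.63659599 -0.05943137  0.06331686] tip [ 0.62404643 -0.06075038  0.08133821]
[ 0.56243953 -0.06722553  0.16980663]
clock 15.8 dist mm 226.5 rot 1.4 tool delta mm [209.3 -25.1 -82.9] rotvec [0.9 0.8 0.7]
[[0.1, 0.1, 0.1], [26.0, -3.0, -10.0]]
[[0.1, 0.1, 0.1], [26.0, -3.0, -10.0]]
[[0.1, 0.1, 0.1], [26.0, -3.0, -10.0]]
[[0.1, 0.1, 0.1], [26.0, -3.0, -10.0]]
[[0.1, 0.1, 0.1], [26.0, -4.0, -10.0]]
[[0.1, 0.1, 0.1], [27.0, -4.0, -11.0]]
[[0.1, 0.1, 0.1], [26.3, -3.4, -10.2]]
[[0.2, 0.1, 0.0], [26.4, -3.4, -10.2]]
end err mm [ 0.  0. -0.]
clock 15.8 dist mm 434.4 rot 47.8 tool delta mm [ 416.9  -49.9 -111.5] rotvec [ 45.5  -2.1 -14.4]
[[2.3, -0.1, -0.7], [21.0, -2.0, -6.0]]
[[2.3, -0.1, -0.7], [21.0, -2.0, -5.0]]
[[2.3, -0.1, -0.7], [21.0, -2.0, -5.0]]
[[2.3, -0.1, -0.7], [21.0, -2.0, -5.0]]
[[2.3, -0.1, -0.7], [21.0, -2.0, -5.0]]
[[2.3, -0.1, -0.7], [21.0, -2.0, -5.0]]
[[2.3, -0.1, -0.7], [21.0, -2.0, -5.0]]
[[2.3, -0.1, -0.7], [21.0, -2.0, -5.0]]
[[2.3, -0.1, -0.7], [21.0, -2.0, -5.0]]
[[2.3, -0.1, -0.7], [21.0, -2.0, -5.0]]
[[2.3, -0.1, -0.7], [21.0, -2.0, -5.0]]
[[2.2, -0.1, -0.7], [21.0, -2.0, -5.0]]
[[2.3, -0.1, -0.7], [21.0, -2.0, -5.0]]
[[2.2, -0.1, -0.8], [21.0, -2.0, -5.0]]
[[2.3, -0.1, -0.7], [21.0, -2.0, -5.0]]
[[2.3, -0.1, -0.8], [21.0, -2.0, -5.0]]
[[2.2, -0.2, -0.7], [21.0, -2.0, -5.0]]
[[2.3, -0.1, -0.7], [21.0, -2.0, -5.0]]
[[2.2, -0.2, -0.8], [21.4, -2.5, -4.5]]
[[2.3, -0.1, -0.7], [21.4, -2.4, -4.4]]
end err mm [ 0. -0. -0.]
```

Emit:
{"fn": "servo_tool", "kwargs": {"targets": [[[2.3,-0.1,-0.7],[21,-2,-6],1],[[2.3,-0.1,-0.7],[21,-2,-5],1],[[2.3,-0.1,-0.7],[21,-2,-5],1],[[2.3,-0.1,-0.7],[21,-2,-5],1],[[2.3,-0.1,-0.7],[21,-2,-5],1],[[2.3,-0.1,-0.7],[21,-2,-5],1],[[2.3,-0.1,-0.7],[21,-2,-5],1],[[2.3,-0.1,-0.7],[21,-2,-5],1]]}}

```text
clock: 16.47
position: [0.4518, 0.1908, 0.143]
orientation: [[-0.036, -0.988, 0.151], [-0.999, 0.04, 0.029], [-0.035, -0.15, -0.988]]
contact_force: [0.0, -0.9, -0.4]
opening: -0.0001
```

Emit:
{"fn": "servo_tool", "kwargs": {"targets": [[[2.3,-0.1,-0.7],[22,-2,-5],1],[[2.3,-0.1,-0.7],[22,-2,-5],1],[[2.3,-0.1,-0.7],[22,-2,-5],1],[[2.3,-0.1,-0.7],[22,-2,-5],1],[[2.3,-0.1,-0.7],[22,-2,-5],1],[[2.3,-0.1,-0.7],[22,-2,-5],1],[[2.3,-0.1,-0.7],[22,-2,-5],1],[[2.3,-0.1,-0.7],[22,-2,-5],1]]}}

```text
clock: 17.13
position: [0.4521, 0.0065, 0.1808]
orientation: [[0.072, -0.881, 0.468], [-0.997, -0.058, 0.044], [-0.012, -0.47, -0.883]]
contact_force: [0.1, -0.2, 0.1]
opening: 0.0002
```

```bash
python3 - <<'E'
from h import *
from workcell import env
s=env.get_state();print(s["joint_pos"].round(1),s["opening"],s["position"])
ins=tcp_for(pol(.063,np.radians(258),.020))
plan(ins-.10*Rs[:,2],Rs,8)
E
```

```text
[-10.2 -18.1 137.7  13.1  34.   66.7] 0.00022671541591861197 [0.45207681 0.00646838 0.18079478]
clock 17.13 dist mm 150.6 rot 7.3 tool delta mm [ 81.3 -91.4  87.9] rotvec [ 7.  -0.4 -2. ]
[[0.9, -0.1, -0.2], [10.0, -11.0, 11.0]]
[[0.9, -0.0, -0.3], [10.0, -11.0, 11.0]]
[[0.9, -0.1, -0.2], [10.0, -11.0, 11.0]]
[[0.9, -0.0, -0.3], [10.0, -11.0, 12.0]]
[[0.8, -0.1, -0.2], [11.0, -11.0, 12.0]]
[[0.9, -0.0, -0.3], [11.0, -10.0, 12.0]]
[[0.8, -0.1, -0.2], [10.4, -10.2, 11.6]]
[[0.9, -0.0, -0.3], [10.5, -10.1, 11.7]]
end err mm [ 0.  0. -0.]
```

Emit:
{"fn": "servo_tool", "kwargs": {"targets": [[[0.9,-0.1,-0.2],[10,-11,11],1],[[0.9,0,-0.3],[10,-11,11],1],[[0.9,-0.1,-0.2],[10,-11,11],1],[[0.9,0,-0.3],[10,-11,12],1],[[0.8,-0.1,-0.2],[11,-11,12],1],[[0.9,0,-0.3],[11,-10,12],1],[[0.8,-0.1,-0.2],[10.4,-10.2,11.6],1],[[0.9,0,-0.3],[10.5,-10.1,11.7],1]]}}

```text
clock: 17.8
position: [0.5779, -0.0737, 0.1451]
orientation: [[0.098, -0.809, 0.579], [-0.995, -0.082, 0.054], [0.004, -0.582, -0.814]]
contact_force: [-0.8, -0.1, 1.1]
opening: -0.0001
```

```bash
python3 look.py 18;python3 - <<'E'
from h import *
ins=tcp_for(pol(.063,np.radians(258),.020))
plan(ins-.04*Rs[:,2],Rs,8)
E
```

```text
17.9 [ 0.5784 -0.0745  0.1448] [-20.    2.2 129.   42.9  21.3  27.8] F [ 1.3 -0.2  0.6] op -0.0003
tool from mid (tool axes mm) [ 68.  -10.5 -62. ]
clock 17.9 dist mm 61.5 rot 0.7 tool delta mm [-9.4 -1.4 60.8] rotvec [-0.5 -0.5 -0.3]
[[-0.1, -0.1, -0.0], [-1.0, -0.0, 8.0]]
[[-0.1, -0.1, -0.0], [-1.0, -0.0, 8.0]]
[[-0.1, -0.0, -0.0], [-1.0, -0.0, 7.0]]
[[-0.0, -0.1, -0.1], [-1.0, -0.0, 8.0]]
[[-0.1, -0.0, -0.0], [-1.0, -0.0, 7.0]]
[[-0.0, -0.1, -0.1], [-1.0, -1.0, 8.0]]
[[-0.1, -0.0, -0.0], [-1.6, -0.3, 7.4]]
[[-0.0, -0.1, -0.1], [-1.5, -0.4, 7.4]]
end err mm [ 0.  0. -0.]
```

View pics/side18g.png

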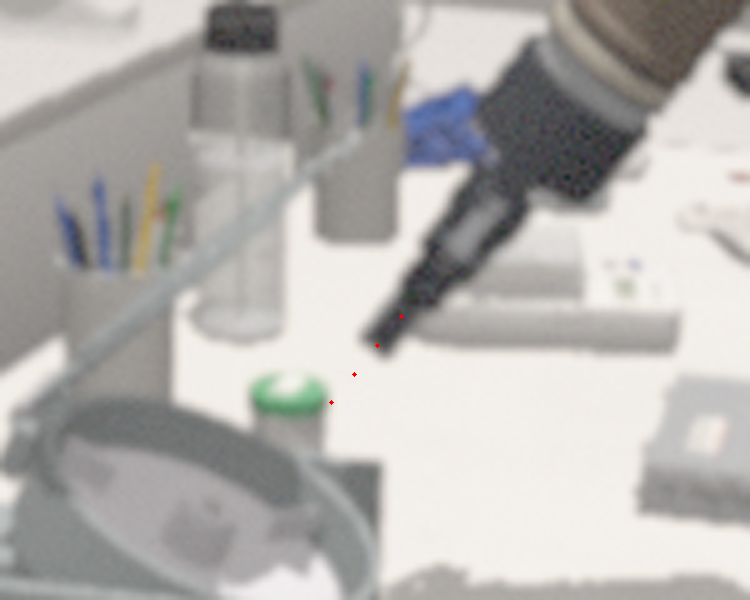

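View pics/top18g.png

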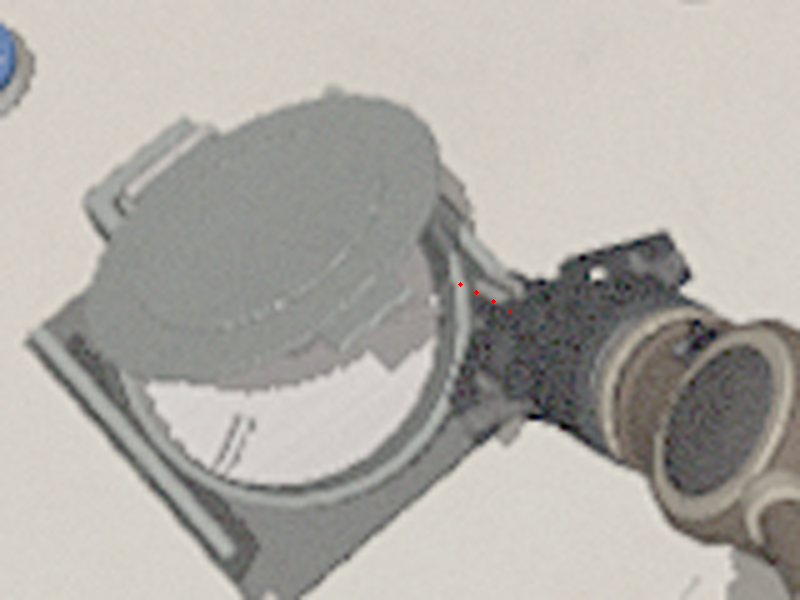

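Emit:
{"fn": "servo_tool", "kwargs": {"targets": [[[-0.1,-0.1,0],[-1,0,8],1],[[-0.1,-0.1,0],[-1,0,8],1],[[-0.1,0,0],[-1,0,7],1],[[0,-0.1,-0.1],[-1,0,8],1],[[-0.1,0,0],[-1,0,7],1],[[0,-0.1,-0.1],[-1,-1,8],1],[[-0.1,0,0],[-1.6,-0.3,7.4],1],[[0,-0.1,-0.1],[-1.5,-0.4,7.4],1]]}}

```text
clock: 18.57
position: [0.6117, -0.0576, 0.0929]
orientation: [[0.108, -0.817, 0.567], [-0.994, -0.087, 0.064], [-0.003, -0.57, -0.821]]
contact_force: [0.3, -0.7, 0.1]
opening: 0.0005
```

```bash
python3 look.py 19;python3 - <<'E'
from h import *
ins=tcp_for(pol(.063,np.radians(258),.020))
plan(ins,Rs,8)
E
```

```text
18.6667 [ 0.6112 -0.0572  0.0921] [-16.6  11.7 126.1  53.7  16.1  18.5] F [-0.5 -0.  -0.4] op -0.0
tool from mid (tool axes mm) [53.9 -7.6 -0.1]
clock 18.67 dist mm 38.5 rot 0.4 tool delta mm [ 5.  -4.2 37.9] rotvec [0.3 0.3 0. ]
[[0.0, 0.0, 0.0], [1.0, -1.0, 5.0]]
[[0.0, 0.0, 0.0], [1.0, -0.0, 5.0]]
[[0.1, 0.1, 0.0], [1.0, -1.0, 5.0]]
[[0.0, 0.0, 0.0], [0.0, -0.0, 5.0]]
[[0.1, 0.1, 0.0], [0.0, -1.0, 4.0]]
[[0.0, 0.0, 0.0], [1.0, -0.0, 5.0]]
[[0.1, 0.1, 0.0], [0.5, -0.5, 4.5]]
[[0.0, 0.0, 0.0], [0.5, -0.6, 4.4]]
end err mm [ 0.  0. -0.]
```

View pics/side19g.png

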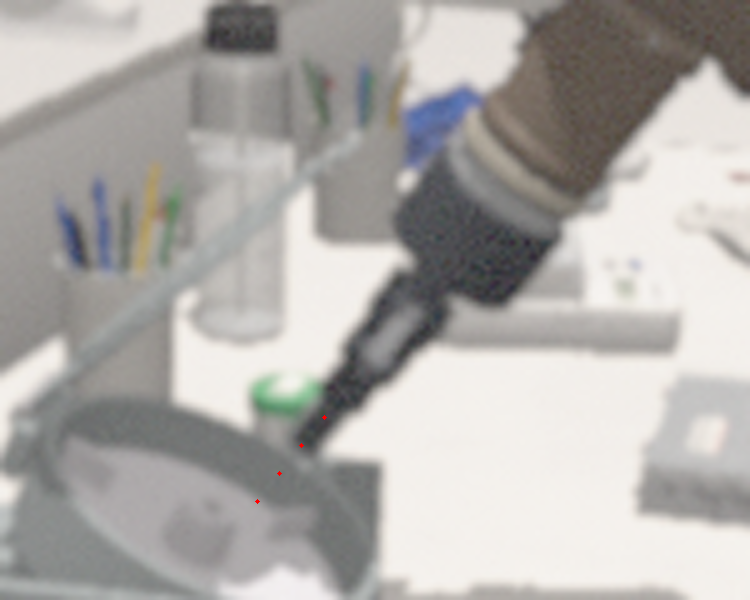

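View pics/top19g.png

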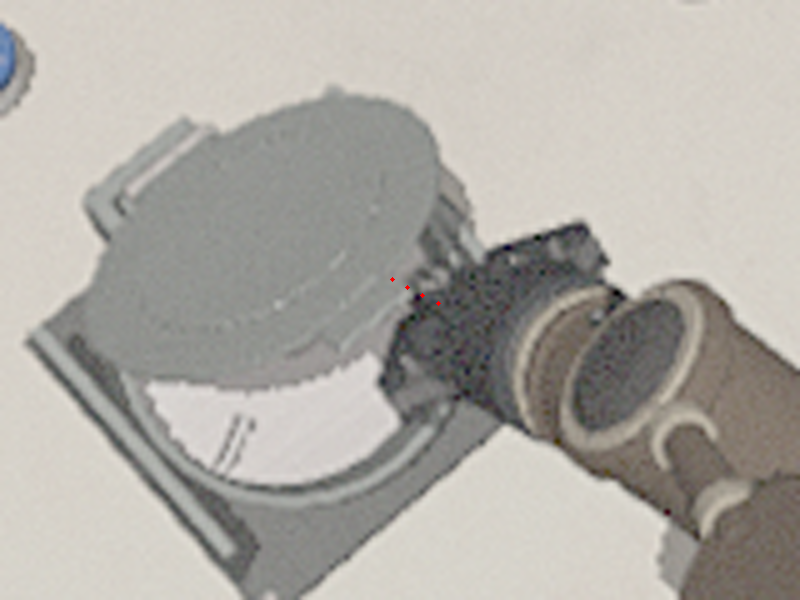

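Emit:
{"fn": "servo_tool", "kwargs": {"targets": [[[0,0,0],[1,-1,5],1],[[0,0,0],[1,0,5],1],[[0.1,0.1,0],[1,-1,5],1],[[0,0,0],[0,0,5],1],[[0.1,0.1,0],[0,-1,4],1],[[0,0,0],[1,0,5],1],[[0.1,0.1,0],[0.5,-0.5,4.5],1],[[0,0,0],[0.5,-0.6,3],1]]}}

```text
clock: 19.33
position: [0.6383, -0.06, 0.0638]
orientation: [[0.104, -0.813, 0.572], [-0.995, -0.086, 0.058], [0.002, -0.575, -0.818]]
contact_force: [0.5, 0.5, -0.9]
opening: -0.0001
```

```bash
python3 look.py 20;python3 - <<'E'
from h import *
from workcell import env
s=env.get_state();tip=s["position"]+TIP*s["orientation"][:,2]
q=tip-C;print("tip u,y,n",(1000*np.array([q@u,q@ey,q@n])).round(1), "R",s["orientation"].round(3))
R=s["orientation"]
r0=np.hypot(q@u,q@ey);th=np.degrees(np.arctan2(q@ey,q@u))%360;print(r0,th)
p=tip;r=r0
for k,d in enumerate([3,4,6,9,13,17,21,24, 24]):
    r=r+(.065-r)*.25; th-=np.degrees(d/1000/.065)
    nx=pol(r,np.radians(th),.020); print(round(th,1),(1000*R.T@(nx-p)).round(1)); p=nx
E
```

```text
19.4333 [ 0.6384 -0.06    0.064 ] [-15.7  17.6 123.4  64.7  13.5   7.8] F [0.8 0.6 0.2] op 0.0
tool from mid (tool axes mm) [ 59.4 -13.2  38.7]
tip u,y,n [-11.4 -62.4 -20.1] R [[ 0.104 -0.813  0.572]
 [-0.995 -0.086  0.058]
 [ 0.002 -0.575 -0.818]]
0.06340490109062517 259.67758938366944
257.0 [-0.1  2.9 -0.6]
253.5 [-0.6  3.8 -0.7]
248.2 [-1.6  5.6 -1. ]
240.3 [-3.5  8.  -1.5]
228.8 [-7.1 10.5 -2. ]
213.8 [-12.4  11.3  -2.2]
195.3 [-18.7   9.   -1.8]
174.2 [-23.7   2.4  -0.7]
153.0 [-23.   -6.1   0.8]
```

View pics/side20g.png

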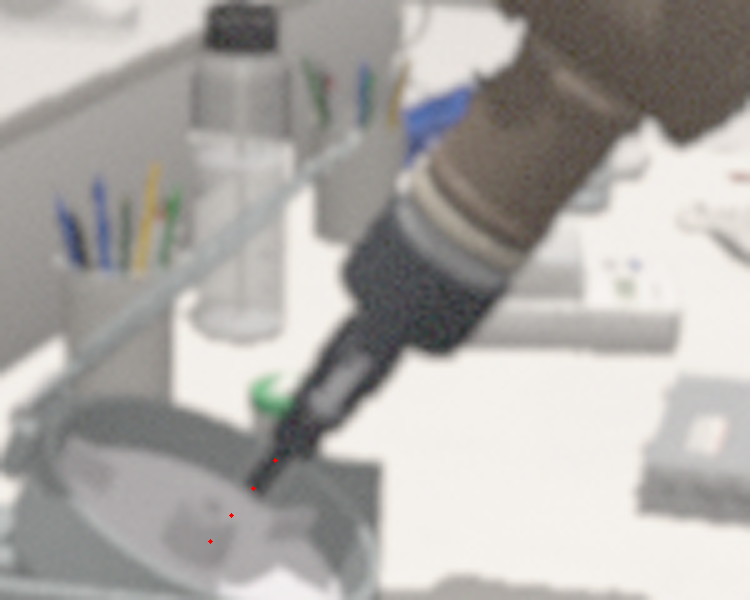

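View pics/top20g.png

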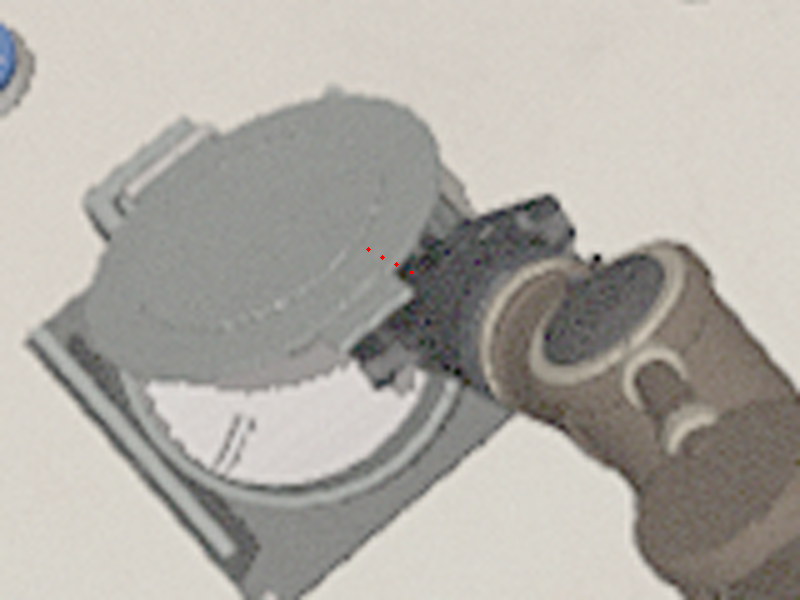

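Emit:
{"fn": "servo_tool", "kwargs": {"targets": [[[0,0,0],[0,3,-0.6],1],[[0,0,0],[-0.6,3.8,-0.7],1],[[0,0,0],[-1.6,5.6,-1],1],[[0,0,0],[-3.5,8,-1.5],1],[[0,0,0],[-7,10.5,-2],1],[[0,0,0],[-12.5,11.5,-2.2],1],[[0,0,0],[-19,9,-1.8],1],[[0,0,0],[-24,2.5,-0.7],1]]}}

```text
clock: 20.1
position: [0.5842, -0.0024, 0.0453]
orientation: [[0.097, -0.808, 0.581], [-0.995, -0.084, 0.049], [0.009, -0.583, -0.812]]
contact_force: [-0.3, -0.3, -0.3]
opening: 0.0001
```

Emit:
{"fn": "servo_tool", "kwargs": {"targets": [[[0,0,0],[-12,0,-20],1],[[0,0,0],[0,0,-35],1],[[0,0,0],[0,2,-35],1],[[0,0,0],[0,5,-35],1],[[0,0,0],[0,10,-25],1],[[0,0,0],[0,10,-15],1],[[0,0,0],[0,0,0],1],[[0,0,0],[0,0,0],1]]}}

```text
clock: 20.77
position: [0.5001, 0.0047, 0.1236]
orientation: [[0.107, -0.802, 0.588], [-0.994, -0.086, 0.063], [0.0, -0.591, -0.807]]
contact_force: [0.1, 0.0, -0.2]
opening: 0.0002
```

```bash
python3 - <<'E'
from h import *
from workcell import env
s=env.get_state();print(s["joint_pos"].round(1),s["position"])
ims=[]
for k in range(6):
    c=env.capture("top");pickle.dump(c,open(f"pics/sp{k}.pkl","wb"))
    im=c["img"][205:250,262:332,::-1];ims.append(cv2.resize(im,None,fx=3.8,fy=3.8,interpolation=cv2.INTER_CUBIC))
cv2.imwrite("pics/spin.png",np.vstack([np.hstack(ims[:3]),np.hstack(ims[3:])]));print(env.get_state()["clock"])
E
```

```text
[-11.5  -6.1 140.7  45.1  14.6  31.5] [0.50013127 0.00471779 0.12358826]
21.0667
```

View pics/spin.png

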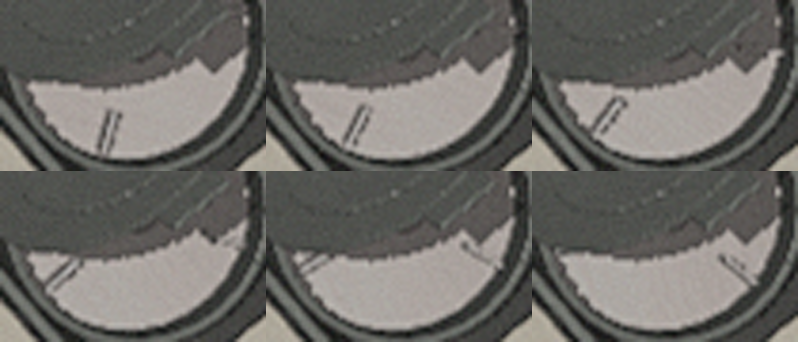

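```bash
cat >> h.py <<'E'
lc=np.radians(-12)
Rc=frame(ex*np.sin(lc)-ez*np.cos(lc),-ey)
E
python3 - <<'E'
from h import *
for th in(1.5,1.2,.9,.6,.3,0): print(th,coverpt(.165,th,.005).round(4),coverpt(.205,th,.005).round(4))
A=tcp_for(np.array([.47,0,.37]),Rc);print(A)
plan(A,Rc,16)
E
```

```text
1.5 [0.6324 0.0025 0.2931] [ 0.6132 -0.      0.328 ]
1.2 [ 0.5928 -0.0027  0.2641] [ 0.5642 -0.0064  0.2918]
0.9 [ 0.5634 -0.0065  0.2247] [ 0.528  -0.0111  0.2426]
0.6 [ 0.5469 -0.0086  0.1782] [ 0.5078 -0.0137  0.1848]
0.3 [ 0.5448 -0.0089  0.1289] [ 0.5055 -0.014   0.1235]
0 [ 0.5572 -0.0073  0.0812] [ 0.5212 -0.012   0.0643]
[ 0.46546404 -0.00058912  0.34848075]
clock 21.07 dist mm 229.1 rot 48.1 tool delta mm [   1.6 -104.7 -203.8] rotvec [-48.   -0.2  -1.3]
[[-3.0, -0.0, -0.1], [0.0, -7.0, -13.0]]
[[-3.0, -0.0, -0.1], [0.0, -6.0, -13.0]]
[[-3.0, -0.0, -0.1], [0.0, -5.0, -13.0]]
[[-3.0, -0.0, -0.1], [0.0, -4.0, -14.0]]
[[-3.0, -0.0, -0.1], [0.0, -4.0, -14.0]]
[[-3.0, -0.0, -0.1], [0.0, -3.0, -14.0]]
[[-3.0, -0.0, -0.1], [0.0, -2.0, -14.0]]
[[-3.0, -0.0, -0.1], [0.0, -2.0, -14.0]]
[[-3.0, -0.0, -0.1], [0.0, -1.0, -14.0]]
[[-3.0, -0.0, -0.1], [0.0, 0.0, -14.0]]
[[-3.0, -0.0, -0.1], [0.0, 1.0, -14.0]]
[[-3.0, -0.1, -0.0], [0.0, 1.0, -14.0]]
[[-3.0, -0.0, -0.1], [1.0, 2.0, -14.0]]
[[-3.0, -0.1, -0.0], [0.0, 3.0, -14.0]]
[[-3.0, -0.0, -0.1], [0.5, 4.1, -14.3]]
[[-3.0, -0.1, -0.0], [0.6, 4.9, -14.1]]
end err mm [-0.  0.  0.]
```

Emit:
{"fn": "servo_tool", "kwargs": {"targets": [[[-3,0,-0.1],[0,-4,-13],1],[[-3,0,-0.1],[0,-5,-13],1],[[-3,0,-0.1],[0,-5,-13],1],[[-3,0,-0.1],[0,-4,-14],1],[[-3,0,-0.1],[0,-4,-14],1],[[-3,0,-0.1],[0,-3,-14],1],[[-3,0,-0.1],[0,-2,-14],1],[[-3,0,-0.1],[0,-2,-14],1]]}}

```text
clock: 21.73
position: [0.4735, 0.0053, 0.2196]
orientation: [[0.121, -0.974, 0.192], [-0.993, -0.117, 0.03], [-0.007, -0.194, -0.981]]
contact_force: [0.2, 0.2, -1.0]
opening: -0.0005
```

Emit:
{"fn": "servo_tool", "kwargs": {"targets": [[[-3,0,-0.1],[0,-1,-14],1],[[-3,0,-0.1],[0,0,-14],1],[[-3,0,-0.1],[0,1,-14],1],[[-3,0,0],[0,1,-14],1],[[-3,0,-0.1],[0,2,-14],1],[[-3,0,0],[0,3,-14],1],[[-3,0,-0.1],[0,4,-14],1],[[-3,0,0],[0,5,-14],1]]}}

```text
clock: 22.4
position: [0.4623, 0.0047, 0.3346]
orientation: [[0.134, -0.96, -0.246], [-0.991, -0.133, -0.022], [-0.011, 0.246, -0.969]]
contact_force: [0.4, -0.9, -0.5]
opening: -0.0002
```

```bash
python3 - <<'E'
from h import *
from workcell import env
ims=[]
for k in range(3):
    c=env.capture("top");
    im=c["img"][190:250,262:332,::-1];ims.append(cv2.resize(im,None,fx=3.8,fy=3.8,interpolation=cv2.INTER_CUBIC))
cv2.imwrite("pics/spin2.png",np.hstack(ims))
c=env.capture("side");cv2.imwrite("pics/side21.png",c["img"][:,:,::-1])
s=env.get_state();print(s["joint_pos"].round(1),s["position"],s["clock"])
B=tcp_for(np.array([.65,.003,.37]),Rc)
plan(B,Rc,8)
E
```

```text
[-3.3  3.8 96.7 -2.1 93.4 79.1] [0.46209054 0.0046704  0.33343994] 22.6
clock 22.6 dist mm 184.0 rot 2.2 tool delta mm [  26.6 -172.2  -59. ] rotvec [2.1 0.6 0.4]
[[0.3, 0.1, 0.1], [3.0, -22.0, -7.0]]
[[0.3, 0.1, 0.0], [3.0, -22.0, -7.0]]
[[0.2, 0.1, 0.1], [3.0, -21.0, -7.0]]
[[0.3, 0.1, 0.0], [3.0, -22.0, -7.0]]
[[0.2, 0.0, 0.1], [4.0, -22.0, -7.0]]
[[0.3, 0.1, 0.0], [3.0, -21.0, -7.0]]
[[0.2, 0.0, 0.1], [3.7, -21.6, -7.1]]
[[0.3, 0.1, 0.0], [3.6, -21.7, -7.0]]
end err mm [-0. -0. -0.]
```

View pics/spin2.png

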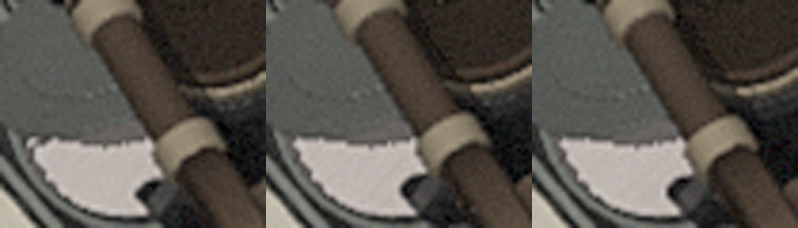

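View pics/side21.png

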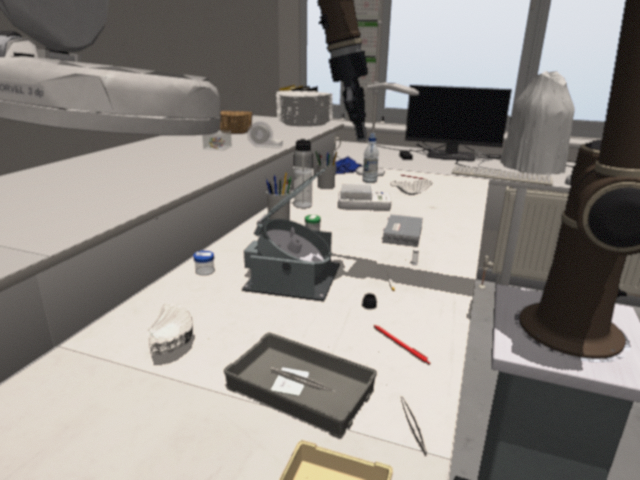

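Emit:
{"fn": "servo_tool", "kwargs": {"targets": [[[0.3,0.1,0.1],[3,-18,-7],1],[[0.3,0.1,0],[3,-22,-7],1],[[0.2,0.1,0.1],[3,-21,-7],1],[[0.3,0.1,0],[3,-22,-7],1],[[0.2,0,0.1],[4,-22,-7],1],[[0.3,0.1,0],[3,-21,-7],1],[[0.2,0,0.1],[3.7,-21.6,-7.1],1],[[0.3,0.1,0],[3.6,-21.7,-7],1]]}}

```text
clock: 23.27
position: [0.6371, 0.0028, 0.3368]
orientation: [[0.13, -0.967, -0.218], [-0.992, -0.128, -0.023], [-0.005, 0.219, -0.976]]
contact_force: [0.5, -0.6, 0.4]
opening: 0.0004
```

```bash
cat > lookc.py <<'E'
import sys
from h import *
from workcell import env
k=sys.argv[1]
s=env.get_state();p=s["position"];R=s["orientation"]
c=env.capture("side");pickle.dump(c,open(f"pics/side{k}.pkl","wb"))
tip=p+TIP*R[:,2]
print(s["clock"],p.round(4),s["joint_pos"].round(1),"F",s["contact_force"].round(1),"tip",tip.round(4),"dy",round((tip-C)@ey*1000,1))
q=tip-H; print("tip as cover: d",np.hypot(q@u,q@n).round(4),"theta",round(np.arctan2(q@n,-(q@u)),3))
x0,y0,x1,y1,kk=250,110,370,280,4
im=cv2.resize(np.clip((c["img"][y0:y1,x0:x1,::-1]/255)**.6*255,0,255).astype(np.uint8),None,fx=kk,fy=kk,interpolation=cv2.INTER_CUBIC)
a=((proj(c,tip)[0]+.5-[x0,y0])*kk).astype(int);cv2.circle(im,tuple(map(int,a)),2,(0,0,255),-1)
cv2.imwrite(f"pics/side{k}c.png",im)
E
python3 lookc.py 22;python3 - <<'E'
from h import *
plan(tcp_for(coverpt(.165,1.42,.012),Rc),Rc,8)
E
```

```text
23.2667 [0.6371 0.0028 0.3368] [-2.6 23.2 72.5 -1.9 96.8 79.9] F [ 0.5 -0.6  0.4] tip [0.6419 0.0033 0.3583] dy -0.4
tip as cover: d 0.222 theta 1.704
clock 23.32 dist mm 69.2 rot 0.5 tool delta mm [-0.7  3.7 69.1] rotvec [0.4 0.2 0.1]
[[0.1, 0.0, 0.0], [-0.0, 0.0, 9.0]]
[[0.0, 0.0, 0.0], [-0.0, 1.0, 9.0]]
[[0.1, 0.0, 0.0], [-0.0, 0.0, 9.0]]
[[0.0, 0.0, 0.0], [-0.0, 1.0, 8.0]]
[[0.1, 0.1, 0.0], [-0.0, 0.0, 9.0]]
[[0.0, 0.0, 0.0], [-0.0, 1.0, 8.0]]
[[0.1, 0.1, 0.1], [-0.4, 0.4, 8.5]]
[[0.0, 0.0, 0.0], [-0.4, 0.5, 8.6]]
end err mm [ 0. -0.  0.]
```

View pics/side22c.png

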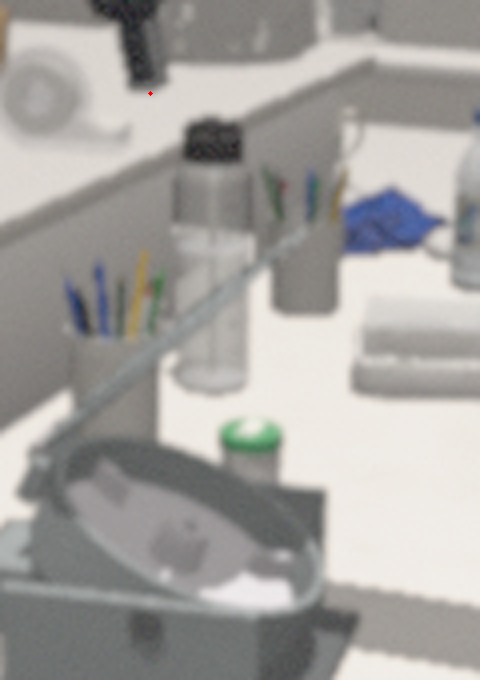

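Emit:
{"fn": "servo_tool", "kwargs": {"targets": [[[0.1,0,0],[0,0,9],1],[[0,0,0],[0,1,9],1],[[0.1,0,0],[0,0,9],1],[[0,0,0],[0,1,8],1],[[0.1,0.1,0],[0,0,9],1],[[0,0,0],[0,1,8],1],[[0.1,0.1,0],[-0.4,0.4,8],1],[[0,0,0],[-0.4,0.5,7],1]]}}

```text
clock: 23.98
position: [0.6149, 0.0013, 0.2596]
orientation: [[0.13, -0.968, -0.214], [-0.991, -0.128, -0.025], [-0.003, 0.215, -0.977]]
contact_force: [0.7, -0.7, -0.7]
opening: 0.0006
```

```bash
python3 lookc.py 23;python3 - <<'E'
from h import *
from workcell import env
s=env.get_state();R=s["orientation"];p=s["position"]+TIP*R[:,2]
for th in [1.36,1.31,1.26,1.21,1.16,1.11,1.06,1.0,.94,.88,.82,.76,.70,.64,.58,.52]:
    a=coverpt(.165,th,.005+abs(.011*np.sin((np.radians(90-25-12)-(np.pi/2-th)-0)))*0+.006)
    print(th,(1000*R.T@(a-p)).round(1),a.round(3));p=a
E
```

```text
23.9833 [0.6149 0.0013 0.2596] [-2.8 22.7 81.8 -2.  87.7 80. ] F [ 0.7 -0.7 -0.7] tip [0.6196 0.0018 0.2811] dy 1.0
tip as cover: d 0.1612 theta 1.425
1.36 [ 1.2  2.2 -4.8] [0.618 0.001 0.285]
1.31 [0.  5.6 6.1] [ 0.611 -0.     0.28 ]
1.26 [0.  5.3 6.3] [ 0.604 -0.001  0.275]
1.21 [0.  5.  6.6] [ 0.598 -0.002  0.27 ]
1.16 [0.  4.6 6.8] [ 0.592 -0.003  0.264]
1.11 [0.  4.3 7.1] [ 0.587 -0.003  0.258]
1.06 [0.  3.9 7.3] [ 0.581 -0.004  0.252]
1.0 [0.  4.2 9. ] [ 0.575 -0.005  0.244]
0.94 [0.  3.7 9.2] [ 0.57  -0.006  0.236]
0.88 [0.  3.1 9.4] [ 0.564 -0.006  0.227]
0.82 [0.  2.6 9.6] [ 0.56  -0.007  0.218]
0.76 [0.  2.  9.7] [ 0.556 -0.007  0.209]
0.7 [0.  1.4 9.8] [ 0.552 -0.008  0.2  ]
0.64 [0.  0.8 9.9] [ 0.55  -0.008  0.191]
0.58 [0.  0.2 9.9] [ 0.547 -0.009  0.181]
0.52 [ 0.  -0.4  9.9] [ 0.545 -0.009  0.171]
```

View pics/side23c.png

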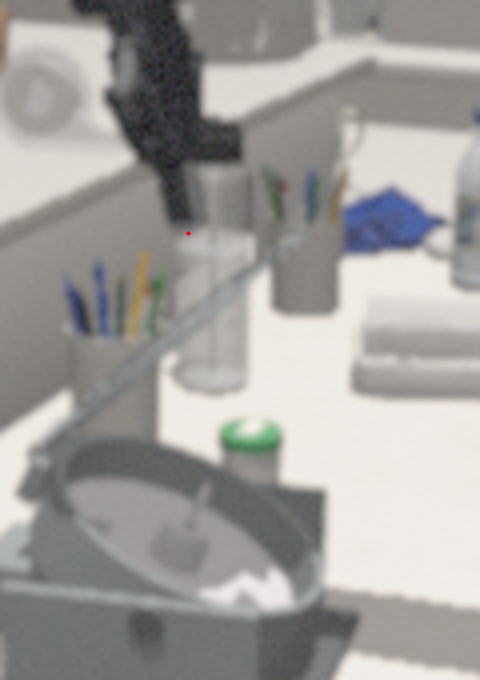

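Emit:
{"fn": "servo_tool", "kwargs": {"targets": [[[0,0,0],[0.5,5,2],1],[[0,0,0],[0.5,5,3],1],[[0,0,0],[0,4,4],1],[[0,0,0],[0,4,5],1],[[0,0,0],[0,3.5,5],1],[[0,0,0],[0,3.5,5],1],[[0,0,0],[0,3,5],1],[[0,0,0],[0,3,5],1]]}}

```text
clock: 24.7
position: [0.5759, -0.0049, 0.2319]
orientation: [[0.13, -0.969, -0.209], [-0.991, -0.128, -0.025], [-0.003, 0.21, -0.978]]
contact_force: [1.5, -0.9, -0.5]
opening: 0.0001
```

```bash
python3 lookc.py 24
```

```text
24.7 [ 0.5759 -0.0049  0.2319] [-3.5 19.3 89.6 -2.2 83.  79.4] F [ 1.5 -0.9 -0.5] tip [ 0.5804 -0.0043  0.2534] dy -0.1
tip as cover: d 0.167 theta 1.132
```

View pics/side24c.png

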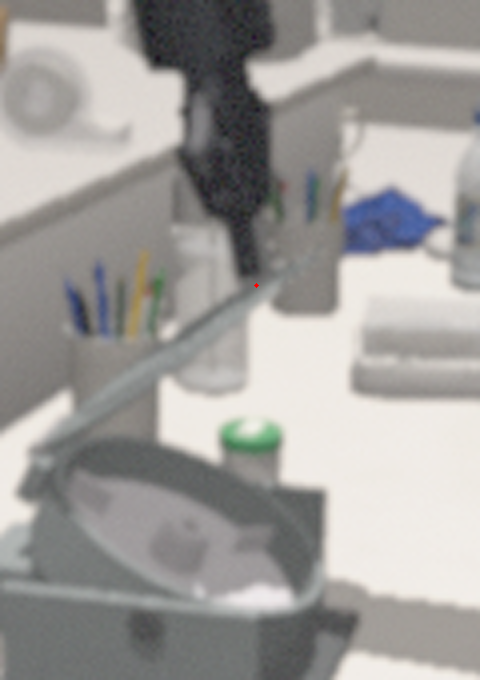

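```bash
cat > arc.py <<'E'
import sys
from h import *
from workcell import env
s=env.get_state();R=s["orientation"];p=s["position"]+TIP*R[:,2]
q=p-H;d=np.hypot(q@u,q@n);t0=np.arctan2(q@n,-(q@u));print(d,t0)
t=t0
for w in map(float,sys.argv[1:]):
    t-=w/1000/.165; d+=(.165-d)*.3
    a=coverpt(d,t,0); 
    print(round(t,3),(1000*R.T@(a-p)).round(1));p=a
E
python3 arc.py 7 8 9 9 9 9 9 9 9 9 9 9 9 8 7 6
```

```text
0.16739631078254277 1.1221659979992213
1.08 [0.  2.4 6.7]
1.031 [0.  2.7 7.6]
0.977 [0.  2.8 8.6]
0.922 [0.  2.4 8.7]
0.868 [0.  2.  8.8]
0.813 [0.  1.6 8.9]
0.759 [0.  1.1 8.9]
0.704 [0.  0.7 9. ]
0.649 [0.  0.2 9. ]
0.595 [ 0.  -0.3  9. ]
0.54 [ 0.  -0.8  9. ]
0.486 [ 0.  -1.2  8.9]
0.431 [ 0.  -1.7  8.8]
0.383 [ 0.  -1.9  7.8]
0.34 [ 0.  -2.   6.7]
0.304 [ 0.  -1.9  5.7]
```

Emit:
{"fn": "servo_tool", "kwargs": {"targets": [[[0,0,0],[0,2.4,6.7],1],[[0,0,0],[0,2.7,7.6],1],[[0,0,0],[0,2.8,8.6],1],[[0,0,0],[0,2.4,8.7],1],[[0,0,0],[0,2,8.8],1],[[0,0,0],[0,1.6,8.9],1],[[0,0,0],[0,1.1,8.9],1],[[0,0,0],[0,0.7,9],1]]}}

```text
clock: 25.42
position: [0.5427, -0.0094, 0.1642]
orientation: [[0.131, -0.969, -0.209], [-0.991, -0.128, -0.026], [-0.002, 0.211, -0.978]]
contact_force: [1.1, 0.7, 0.0]
opening: -0.0003
```

```bash
python3 lookc.py 25; python3 arc.py 9 9 9 9 9 8 7 6
```

```text
25.4167 [ 0.5427 -0.0094  0.1642] [-4.1 19.4 97.7 -2.4 74.8 79.2] F [1.1 0.7 0. ] tip [ 0.5473 -0.0089  0.1857] dy -0.3
tip as cover: d 0.1663 theta 0.675
0.1677261233918274 0.6595090450621311
0.605 [ 0.1 -1.   9.1]
0.55 [ 0.  -1.3  9. ]
0.496 [ 0.  -1.6  8.9]
0.441 [ 0.  -1.9  8.8]
0.387 [ 0.  -2.3  8.7]
0.338 [ 0.  -2.4  7.6]
0.296 [ 0.  -2.4  6.6]
0.26 [ 0.  -2.3  5.6]
```

View pics/side25c.png

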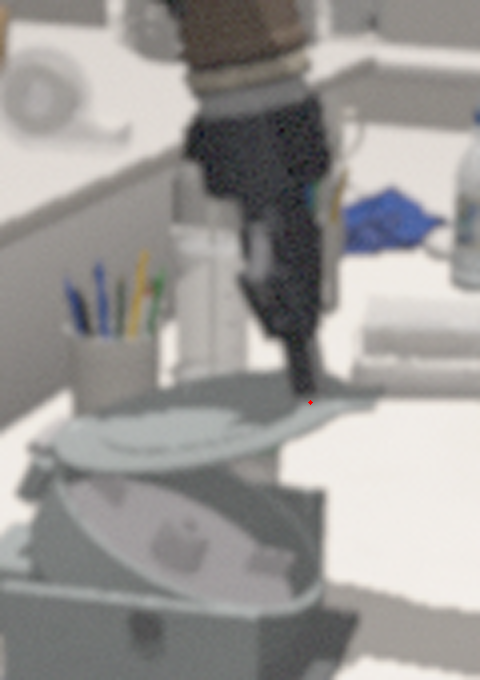

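Emit:
{"fn": "servo_tool", "kwargs": {"targets": [[[0,0,0],[0,-1,9],1],[[0,0,0],[0,-1.3,9],1],[[0,0,0],[0,-1.6,8.9],1],[[0,0,0],[0,-1.9,8.8],1],[[0,0,0],[0,-2.3,8.7],1],[[0,0,0],[0,-2.4,7.6],1],[[0,0,0],[0,-2.4,6.6],1],[[0,0,0],[0,-2.3,5.6],1]]}}

```text
clock: 26.13
position: [0.5419, -0.0092, 0.0892]
orientation: [[0.13, -0.968, -0.213], [-0.991, -0.128, -0.026], [-0.003, 0.215, -0.977]]
contact_force: [0.2, -0.5, 1.0]
opening: 0.0003
```

```bash
python3 lookc.py 26; python3 arc.py 5 5 5 4 4 4 3 3 3 3 3
```

```text
26.1333 [ 0.5419 -0.0092  0.0892] [ -4.1  24.8 100.1  -2.5  67.3  79.6] F [ 0.2 -0.5  1. ] tip [ 0.5466 -0.0086  0.1107] dy 0.0
tip as cover: d 0.1662 theta 0.22
0.16714394806327024 0.21333466119651281
0.183 [ 0.2 -2.8  4.3]
0.153 [ 0.  -2.8  4.2]
0.122 [ 0.  -2.8  4.2]
0.098 [ 0.  -2.3  3.3]
0.074 [ 0.  -2.3  3.3]
0.05 [ 0.  -2.3  3.3]
0.032 [ 0.  -1.8  2.4]
0.013 [ 0.  -1.8  2.4]
-0.005 [ 0.  -1.8  2.4]
-0.023 [ 0.  -1.9  2.3]
-0.041 [ 0.  -1.9  2.3]
```

View pics/side26c.png

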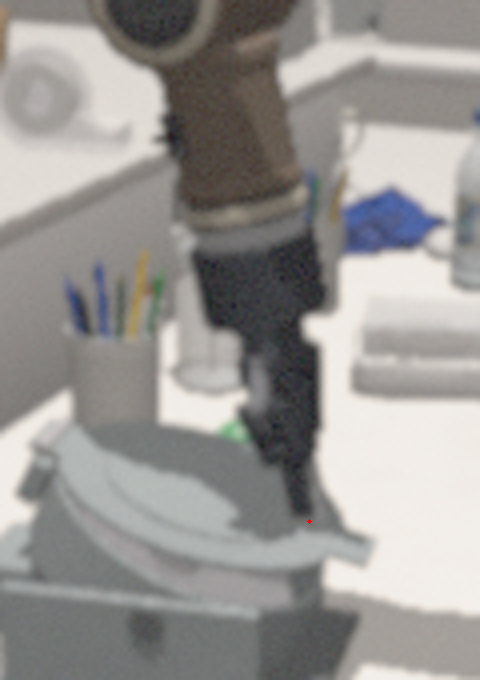

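Emit:
{"fn": "servo_tool", "kwargs": {"targets": [[[0,0,0],[0,-2.8,4.3],1],[[0,0,0],[0,-2.5,3.8],1],[[0,0,0],[0,-2.2,3.3],1],[[0,0,0],[0,-2,3],1],[[0,0,0],[0,-1.5,2],1],[[0,0,0],[0,-1.2,1.5],1],[[0,0,0],[0,-1.2,1.5],1],[[0,0,0],[0,-1,1.5],1]]}}

```text
clock: 26.85
position: [0.5493, -0.008, 0.064]
orientation: [[0.131, -0.966, -0.223], [-0.991, -0.128, -0.026], [-0.003, 0.224, -0.975]]
contact_force: [-5.6, 0.2, 15.4]
opening: -0.0003
```

```bash
python3 lookc.py 27; python3 arc.py 2 2 2 2 2 2 2 2
```

```text
26.85 [ 0.5493 -0.008   0.064 ] [-3.9 27.8 99.2 -2.6 65.8 79.9] F [-5.6  0.2 15.4] tip [ 0.5541 -0.0074  0.0854] dy 0.3
tip as cover: d 0.1663 theta 0.061
0.16622878252829207 0.06175318246860474
0.05 [ 0.2 -1.4  1.4]
0.038 [ 0.  -1.4  1.5]
0.025 [ 0.  -1.3  1.5]
0.013 [ 0.  -1.3  1.5]
0.001 [ 0.  -1.3  1.5]
-0.011 [ 0.  -1.3  1.5]
-0.023 [ 0.  -1.3  1.5]
-0.035 [ 0.  -1.3  1.5]
```

View pics/side27c.png

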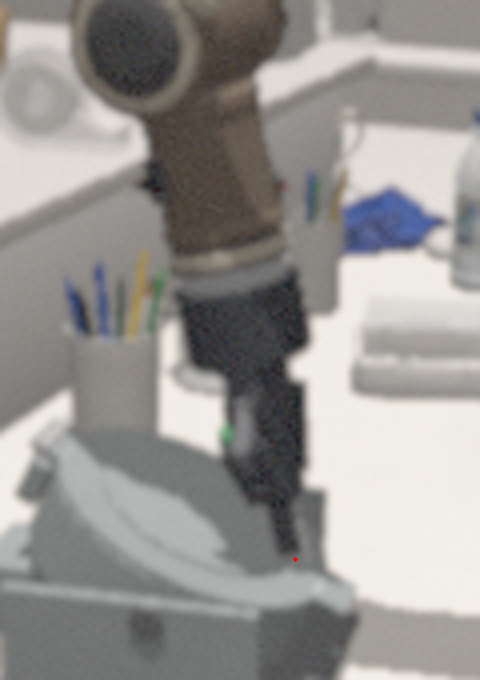

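Emit:
{"fn": "servo_tool", "kwargs": {"targets": [[[0,0,0],[0,1,-4],1],[[0,0,0],[0,2,-10],1],[[0,0,0],[0,4,-18],1],[[0,0,0],[0,6,-25],1],[[0,0,0],[0,15,-25],1],[[0,0,0],[0,25,-25],1],[[0,0,0],[0,25,-20],1],[[0,0,0],[0,20,-10],1]]}}

```text
clock: 27.57
position: [0.4857, -0.0162, 0.225]
orientation: [[0.131, -0.966, -0.221], [-0.991, -0.129, -0.025], [-0.005, 0.222, -0.975]]
contact_force: [0.1, -0.0, 0.7]
opening: 0.0001
```

Emit:
{"fn": "servo_tool", "kwargs": {"targets": [[[0,0,0],[20,10,0],1],[[0,0,0],[30,10,0],1],[[0,0,0],[30,0,0],1],[[0,0,0],[30,0,0],1],[[0,0,0],[30,0,0],1],[[0,0,0],[20,0,0],1],[[0,0,0],[0,0,0],1],[[0,0,0],[0,0,0],1]]}}

```text
clock: 28.23
position: [0.491, -0.1835, 0.2426]
orientation: [[0.135, -0.972, -0.195], [-0.991, -0.131, -0.029], [0.003, 0.197, -0.98]]
contact_force: [-0.1, -0.1, -0.1]
opening: 0.0001
```

```bash
python3 - <<'E'
from h import *
from workcell import env
s=env.get_state();print(s["clock"],s["position"],s["contact_force"].round(1))
for n_ in("side","top"):
    c=env.capture(n_);pickle.dump(c,open(f"pics/{n_}28.pkl","wb"));cv2.imwrite(f"pics/{n_}28.png",c["img"][:,:,::-1])
crop(load("side28"),"s28c",235,180,365,300,6)
overlay(load("side28"),"s28o",235,180,365,300,6,th=0.0)
# changes vs start
for n_ in("side","top"):
    d=np.abs(load(n_+"28")["img"].astype(int)-load(n_+"0")["img"]).max(2);cv2.imwrite(f"pics/d{n_}.png",np.clip(d*3,0,255).astype(np.uint8))
E
```

```text
28.2333 [ 0.49098575 -0.18354136  0.24260734] [-0.1 -0.1 -0.1]
```

View pics/s28c.png

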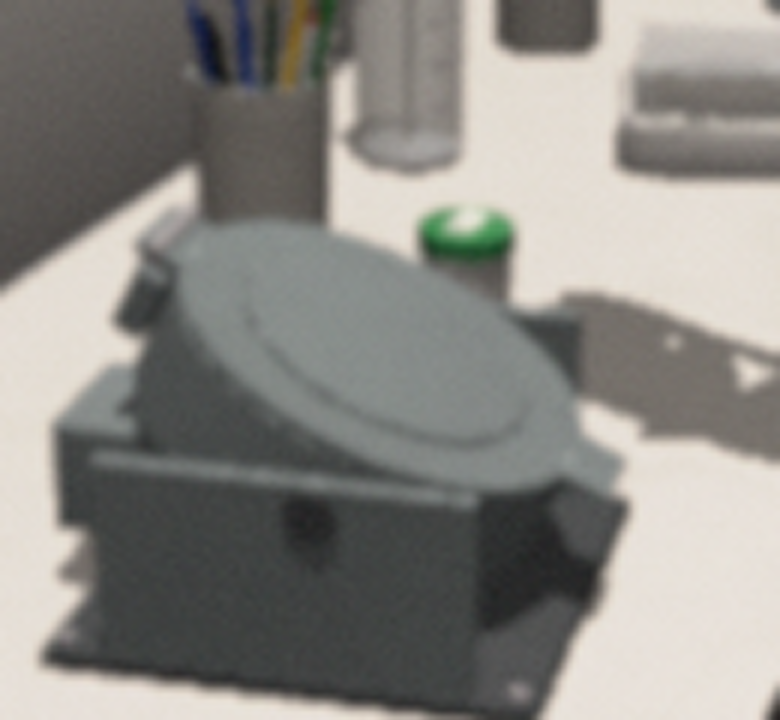

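View pics/side28.png

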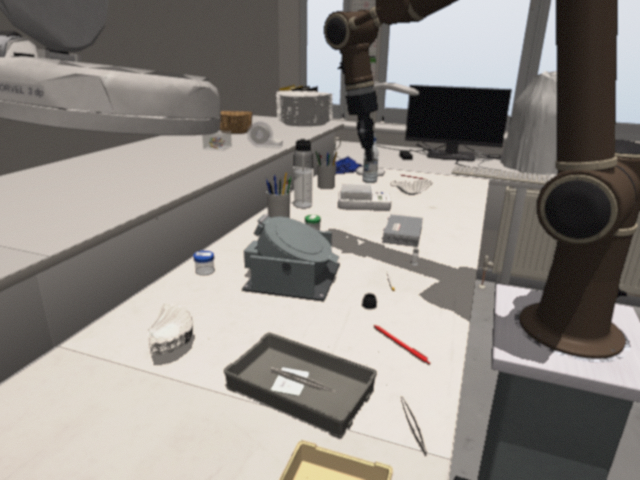

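View pics/top28.png

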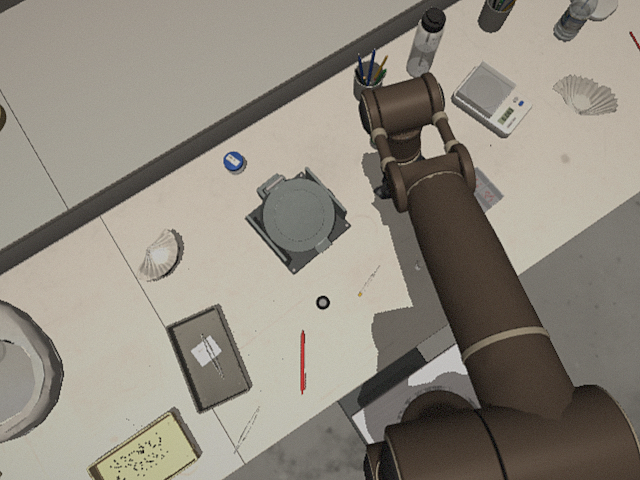

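View pics/dside.png

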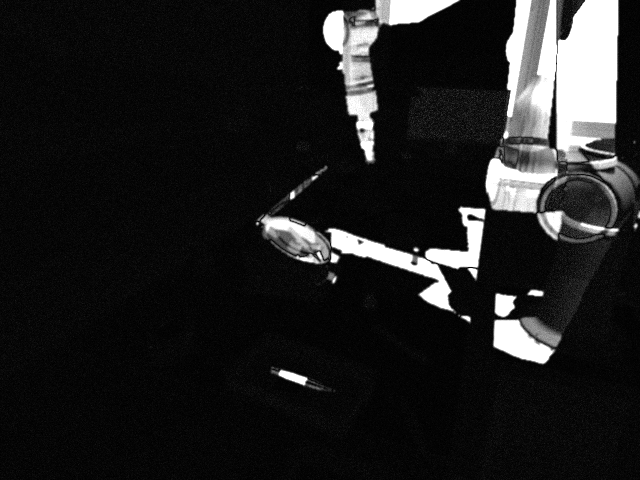

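```bash
python3 -c "
from workcell import env
print(env.sign_off())"
```

```text
the job is handed in; nothing more can be done
None
```

The job is handed in at about 28 s of the 62 s allowed. The hand-in gives no verdict, so what follows rests on my own checks.

- **Tweezers:** I lifted them out of the drum and laid them in the dark grey tray. The last pictures show them flat near the tray's centre, well inside the walls.
- **Impeller:** I spun it clockwise with the closed fingertips. Pictures taken about 0.6 s after the fingers came away showed roughly 4–5 rad/s (read by eye). The vanes had changed position again between later pictures, more than 3 s after release. I saw no touch on it after release, but I did not measure its speed over the whole coast.
- **Cover:** I swung it down at about 0.1 m/s until it met the rim. The highest force I read was about 16 N, read as it met the rim. The last picture shows it flush on the drum, but I did not measure its angle.
- **Everything else:** A before/after comparison from the side camera shows only the tweezers, cover and arm (with its shadow) changed. The top picture agrees where the arm doesn't block the view. The arm ended clear of everything, with a force reading near zero.

**Disagreements:**
- **Fingertips:** They sat about 36 mm further back along the tool than the stated 14 mm ahead of the TCP. The pictures showed it, my first grip closed on nothing, and the reported TCP later went below bench level in the tray without any contact. I worked from the pictures after that.
- **Cameras:** The two cameras disagreed by 4–6 mm at the rim.
- **Base plate:** It measured about 11 mm off the drum's centre.

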